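# Press down the display panel's edge under the magnifier lamp

## Task

Swing the magnifier lamp to the left, well clear of the display unit, then put every loose part that lies on or around the display into the grey parts tray. Then take the wooden pressing block and, sole flat and pressing lightly so that the panel gives a little, slide it slowly along the black border on the robot's side, from the left end to the right end. Put the block back upright on the middle of its black rubber mat and swing the lamp back so that its lens is centred over the display, leaving the multimeter, the big tape roll and the jar alone.

Things in the scene. Friction and masses are not known exactly. Their poses are not given: they have to be found in the camera images.
- lamp_hinge (a point): Point on the vertical swing axis of the bench magnifier lamp, 203 mm above the bench, on a white post (26 mm thick, base disc 130 mm across) beyond the display unit. The post is fixed.
- lamp_arm (a joint): Swing of the lamp arm (rad, -1.15 to 1.15); it grows as the head swings to the robot's left (clockwise seen from above) and stays where it is left, against about 1 N at the knob.
- lens (a point): Centre of the lamp's round magnifier head (130 mm across, 26 mm thick, mid-height 203 mm above the bench), 275 mm from the swing axis.
- lamp_knob (a point): Upright round grey grip knob at the outer end of the lamp arm, 352 mm from the swing axis: 18 mm thick, it stands up from 207 to 257 mm above the bench (the arm and head below it reach up to 216 mm). This point is on its axis, 14 mm below its top.
- unit: Display unit lying face up, fixed to the bench: steel housing 180 (x) x 270 (y) mm carrying a black front panel 170 x 260 mm whose top is 45 mm above the bench (glass in it). Origin on the bench under its centre; x points away from the robot, y to the robot's left. The border along the robot-side edge is plain black, 40 mm wide (x -85 to -45 mm), its middle line at x = -62 mm.
- panel (a joint): How far (m) the front panel is pressed down on its foam gasket: 0 free, 0.006 bottomed. It starts to give at about 5 N and takes 14 N at 6 mm.
- tray: Fixed grey parts tray 240 (x) x 180 (y) mm, 30 mm high, wall and floor 5 mm. Origin under its centre.
- mat: Thin black rubber mat, 110 (x) x 120 (y) x 3 mm, fixed; the pressing block's place. Origin under its centre.
- block: Wooden pressing block with a felt sole: sole 44 (x) x 70 (y) mm, base 20 mm high; a grip rib 44 (x) x 18 (y) mm stands across its middle from 20 to 60 mm. 150 g. Origin at the centre of the sole.
- tape: Loose part, absent in some starts: small roll of white tape lying flat, a ring 50 mm across, 18 mm high, hole 30 mm. Origin at the centre of its underside.
- relay: Loose part, absent in some starts: grey plastic relay cube 28 x 28 x 24 mm high. Origin at the centre of its underside.
- knob: Loose part, absent in some starts: aluminium volume knob, round, 34 mm across the foot flange (4 mm high), about 28-30 mm across above it, 20 mm high. Origin at the centre of its underside.
- sink: Loose part, absent in some starts: finned aluminium heat sink 44 (x) x 26 (y) x 22 mm high, fins along x. Origin at the centre of its underside.
- plug: Loose part, absent in some starts: white plastic connector block 46 (x) x 20 (y) x 18 mm high. Origin at the centre of its underside.
- meter: Bystander: yellow multimeter lying flat, 70 x 130 x 34 mm. Origin at the centre of its underside.
- bigtape: Bystander: roll of brown tape, 100 mm across, 24 mm high. Origin at the centre of its underside.
- jar: Bystander: jar 60 mm across, 80 mm high. Origin at the centre of its underside.

How it is judged:
By the outcome, as a careful person would: the job done as asked, in the order asked, and still so for the second after the job is handed in, with the robot touching nothing.
Of tape, relay, knob, sink, plug only 2 to 4 are there at a start; the rules pass over those that are not, and their reading is None.
At some moment in a run one of block may be knocked a few centimetres aside while the robot is not near it.
Once in a run the grip may slacken for a moment while it holds something.
It also fails if it takes over 210 s, if anything falls off the work surface, if the arm or the gripper's body presses on something with over 40 N, if the wrist force passes 120 N, or if a joint passes its speed limit or range.

## Robot

A 6-joint arm with a two-finger parallel gripper is mounted at the origin on the work surface. World frame = base frame: x ahead of the robot, y to its left, z up, the work surface at z = 0. Lengths are in m, angles in rad, forces in N, time in s.
With the tool pointing down it reaches from about 0.25 to 0.8 m from the base axis. Payload 3.9 kg.
Tool frame: the origin (TCP) lies on the mounting face of the last link; the fingertips stand 173 mm ahead of it and the grasp point (between the pads) lies 155 mm ahead of it; z points along the fingers, y is the line along which they close (so a half turn about z gives the same grasp; the last joint's range is limited). The gripper opens to 85 mm and grips with 20 to 120 N. Pads are 22 mm wide; open, the fingers measure 114 mm over their backs; the gripper's body (76 mm by 85 mm) begins 54 mm behind the grasp point. The pads swing forward as they close: fully open they stand 13 mm farther back than shut.
Start: joints at [0, 0.26, -0.138, 1.173, 0, 1.571], TCP at [0.525, 0, 0.405] pointing down, gripper open.
Joint ranges: [-2.78, 2.78], [-0.83, 1.72], [-1.28, 1.37], [-1.9, 2.12], [-1.57, 1.48], [-3.14, 3.14]. Speed limits (rad/s): [2.57, 2.57, 3.14, 3.14, 3.14, 3.14].

## Interface

Orientations are given as [roll, pitch, yaw] about the fixed x, y, z axes, in that order (R = Rz(yaw) Ry(pitch) Rx(roll)).
In Python, from rig import bot gives the robot as it stands. The module is installed in compiled form; this text tells all that it offers.
- The arm moves only by the tool apply_moves, never from a script. Its argument "targets" is a list of rows, each an object with "travel": the shift along the tool's x, y, z in units of 40 cm (1.0 is 40 cm), a list of three; "delta_rot": the turn, a rotation vector about the tool's x, y, z in units of 45 degrees (1.0 is 45 degrees), a list of three. A call has 1 to 10 rows; each row shifts and turns the commanded pose from where the row before left it, along the tool's axes as they then stand; what a row does not reach is not made up. A row lasts 1/12 s, in which the tool goes at most 41.7 mm and 7.16 degrees, less where a joint would pass 70% of its speed; a pose out of reach is approached as far as the arm can. A call with a number of a shift or a turn outside -1 to 1 is refused whole. A call with a gripper value outside its range is refused whole. "grip" is the opening, from 0 (shut) to 1 (fully open), set as the call begins (left out, the last holds). The fingers move at their own pace and stop on an object; "grip_force" is the grip in N (left out, the last holds). Time passes only in rows, so rows that do not move let the fingers close. It gives the time, the measured TCP pose, the force, the opening and the grip force at its end, in the units of the state.
- bot.get_state(): the state, without advancing time (a new reading comes with each control period).
- bot.get_image(name): name is "scene" or "side" or "wrist"; returns the picture (384x512x3 uint8, blue, green, red); there is no depth.
- bot.camera_model(name): a dict with "K" (3x3 intrinsics, pixels), "cam_to_world" (4x4, takes a point from camera to world coordinates). Camera axes: x right, y down, z forward; pixel columns grow to the right and rows downward; lengths in m; the calibration is good to about 2 mm. A picture is of the moment at which its call begins: read the wrist's pose just before it. camera_model takes no time and is no camera call; for the wrist camera it gives the pose at the moment of the call.
- bot.sign_off(): hands the job in; it is judged then, once.
The state is a dict: "time": time; "joints": joint angles; "joint_velocities": joint speeds; "joint_torque": joint torques, N m; "tcp_pos": TCP position; "orientation": TCP orientation; "force": force on the tool from outside, world axes, zero at the start; "moment": the same for the moment, N m; "width": finger opening in m; "finger_force": force on a finger pad.
Only numpy, scipy, OpenCV 4.12 (cv2) and the standard library are available. Lean on these libraries where they do the work, as an engineer would, in place of code of your own. Each camera call takes 0.05 s, during which the arm holds its last target. There are 200 camera calls.

## Working session

There is one attempt and no reset: what is moved stays moved. The work goes in short steps, Python scripts to look and compute and a tool call to move; the robot and the scene stay as the last step left them, time stands still between calls to the robot, and variables do not carry over. Pictures are saved under pics/ and viewed, at most 17 in all, crops included, and the job is handed in when it is done.

Besides the shell and the picture viewer there is one more tool, called in YAML: its name, and indented under it one key for each argument. apply_moves: Moves the arm, as the interface text tells. Shifts and turns lie within -1 to 1; 1 stands for 40 cm of shift or 45 degrees of turn. Its arguments: {"type":"object","properties":{"targets":{"type":"array","items":{"type":"object","properties":{"travel":{"type":"array","items":{"type":"number"}},"delta_rot":{"type":"array","items":{"type":"number"}}}}},"grip":{"type":"number"},"grip_force":{"type":"number"}},"required":["targets"]}

```bash
mkdir -p pics; cat > h.py <<'E'
import numpy as np, cv2
from rig import bot
def ray(name,uv,cm=None):
    cm=cm or bot.camera_model(name); K=np.array(cm["K"]);T=np.array(cm["cam_to_world"])
    d=T[:3,:3]@np.linalg.inv(K)@np.array([uv[0],uv[1],1.]); return T[:3,3],d
def plane(name,uv,z,cm=None):
    o,d=ray(name,uv,cm); return o+d*(z-o[2])/d[2]
def proj(name,p,cm=None):
    cm=cm or bot.camera_model(name); T=np.linalg.inv(np.array(cm["cam_to_world"]))
    q=np.array(cm["K"])@(T[:3,:3]@np.array(p)+T[:3,3]); return q[:2]/q[2]
def tri(n1,u1,n2,u2):
    o1,d1=ray(n1,u1);o2,d2=ray(n2,u2)
    s=np.linalg.lstsq(np.c_[d1,-d2],o2-o1,rcond=None)[0]
    a=o1+d1*s[0];b=o2+d2*s[1]; return (a+b)/2,np.linalg.norm(a-b)
E
python3 - <<'E'
from h import *
np.set_printoptions(precision=3,suppress=True)
s=bot.get_state();print(s)
for n in ["scene","side","wrist"]:
    cv2.imwrite(f"pics/{n}0.png",bot.get_image(n)); c=bot.camera_model(n);print(n,np.array(c["K"]),np.array(c["cam_to_world"]))
a=cv2.imread("pics/scene0.png");cv2.imwrite("pics/scene0b.png",cv2.resize(a,(800,600),interpolation=cv2.INTER_CUBIC))
a=cv2.imread("pics/side0.png");cv2.imwrite("pics/side0b.png",cv2.resize(a,(800,600),interpolation=cv2.INTER_CUBIC))
E
```

```text
{'time': 0.0, 'joints': array([-0.   ,  0.261, -0.139,  1.173, -0.   ,  1.571]), 'joint_velocities': array([-0.001, -0.001,  0.   , -0.002, -0.   , -0.   ]), 'joint_torque': array([ -0.   , -40.568,  25.393,   0.019,  -0.   ,   0.   ]), 'tcp_pos': array([ 0.525, -0.   ,  0.404]), 'orientation': array([-3.14 ,  0.   ,  1.571]), 'force': array([-0.831, -0.425, -0.031]), 'moment': array([ 0.008, -0.005,  0.003]), 'finger_force': 0.0, 'width': 0.08538167465955834}
scene [[350.146   0.    255.112]
 [  0.    350.146 192.457]
 [  0.      0.      1.   ]] [[-0.873  0.3   -0.385  1.01 ]
 [ 0.488  0.562 -0.668  0.715]
 [ 0.016 -0.771 -0.637  0.802]
 [ 0.     0.     0.     1.   ]]
side [[391.729   0.    256.067]
 [  0.    391.729 188.83 ]
 [  0.      0.      1.   ]] [[ 0.746 -0.464  0.478  0.13 ]
 [-0.666 -0.53   0.524 -0.519]
 [ 0.01  -0.71  -0.705  0.874]
 [ 0.     0.     0.     1.   ]]
wrist [[276.278   0.    254.51 ]
 [  0.    276.278 190.881]
 [  0.      0.      1.   ]] [[ 1.     0.002 -0.002  0.525]
 [ 0.001 -0.945 -0.328  0.087]
 [-0.002  0.328 -0.945  0.373]
 [ 0.     0.     0.     1.   ]]
```

View pics/scene0b.png

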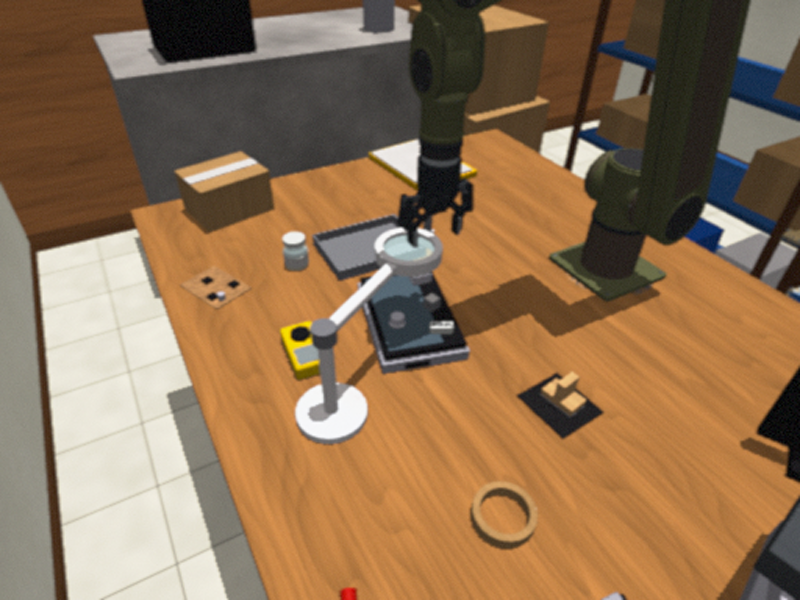

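View pics/side0b.png

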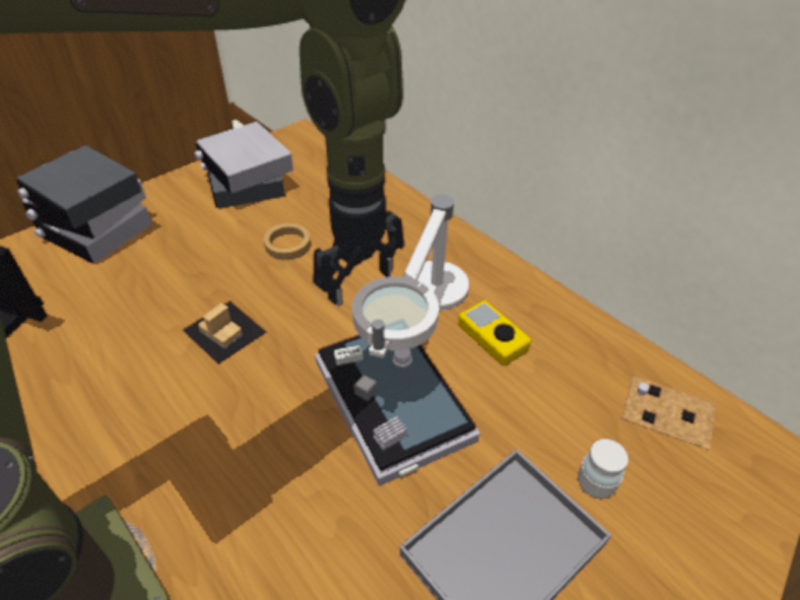

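View pics/wrist0.png

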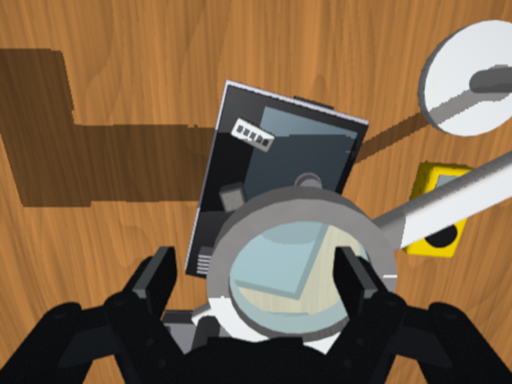

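The pictures show four loose parts on the display: plug at side(348,353), relay (365,385), sink (390,430) and knob (402,357). The lamp grip knob is at side(378,335), the tray is right of the robot, and the mat and block are on the left. Next I measure.

```bash
python3 - <<'E'
from h import *
np.set_printoptions(precision=3,suppress=True)
S=.64
p=lambda n,u,v,z:print(n,(u,v),z,plane(n,(u*S,v*S),z)) if n!="wrist" else print(n,(u,v),z,plane(n,(u,v),z))
print("hinge tri",tri("side",(441*S,203*S),"scene",(323*S,328*S)))
print("lens tri",tri("side",(395*S,312*S),"scene",(408*S,250*S)))
p("wrist",480,78,.01);p("scene",331,408,.01)
print("knob top");p("side",378,324,.257);p("side",378,350,.21)
print("unit corners");[p("wrist",*c,.045) for c in [(227,81),(367,122),(187,275)]]
[p("side",*c,.045) for c in [(320,358),(382,470),(476,432)]]
[p("scene",*c,.045) for c in [(386,364),(466,350),(437,273)]]
print("tray top");[p("side",*c,.03) for c in [(517,456),(404,548),(607,537)]];[p("scene",*c,.03) for c in [(315,237),(340,276)]]
print("mat");[p("side",*c,.003) for c in [(232,303),(265,328),(220,360),(185,331)]];[p("scene",*c,.003) for c in [(555,373),(602,408),(565,436),(519,400)]]
print("parts top");p("side",348,350,.063);p("side",366,380,.069);p("side",390,428,.067);p("side",402,350,.065)
p("wrist",253,135,.063);p("wrist",231,196,.069)
p("wrist",308,182,.065)
print("meter/jar");[p("side",*c,.034) for c in [(483,302),(529,345),(500,360),(460,318)]];p("side",607,455,.08)
a=bot.get_image("side");cv2.imwrite("pics/crop1.png",cv2.resize(a[180:320,110:320],(800,533),interpolation=cv2.INTER_CUBIC))
E
```

```text
hinge tri (array([0.792, 0.101, 0.213]), np.float64(0.0011854305504457494))
lens tri (array([ 0.556, -0.04 ,  0.202]), np.float64(0.0006008562177745304))
wrist (480, 78) 0.01 [0.799 0.106 0.01 ]
scene (331, 408) 0.01 [0.791 0.096 0.01 ]
knob top
side (378, 324) 0.257 [ 0.489 -0.081  0.257]
side (378, 350) 0.21 [ 0.484 -0.086  0.21 ]
unit corners
wrist (227, 81) 0.045 [0.494 0.101 0.045]
wrist (367, 122) 0.045 [0.655 0.057 0.045]
wrist (187, 275) 0.045 [ 0.43  -0.153  0.045]
side (320, 358) 0.045 [0.484 0.074 0.045]
side (382, 470) 0.045 [ 0.426 -0.16   0.045]
side (476, 432) 0.045 [ 0.579 -0.208  0.045]
scene (386, 364) 0.045 [0.666 0.075 0.045]
scene (466, 350) 0.045 [0.509 0.116 0.045]
scene (437, 273) 0.045 [ 0.424 -0.125  0.045]
tray top
side (517, 456) 0.03 [ 0.603 -0.274  0.03 ]
side (404, 548) 0.03 [ 0.376 -0.264  0.03 ]
side (607, 537) 0.03 [ 0.6   -0.441  0.03 ]
scene (315, 237) 0.03 [ 0.607 -0.42   0.03 ]
scene (340, 276) 0.03 [ 0.62  -0.238  0.03 ]
mat
side (232, 303) 0.003 [0.455 0.333 0.003]
side (265, 328) 0.003 [0.468 0.233 0.003]
side (220, 360) 0.003 [0.363 0.221 0.003]
side (185, 331) 0.003 [0.35  0.327 0.003]
scene (555, 373) 0.003 [0.362 0.221 0.003]
scene (602, 408) 0.003 [0.345 0.331 0.003]
scene (565, 436) 0.003 [0.45  0.346 0.003]
scene (519, 400) 0.003 [0.47  0.241 0.003]
parts top
side (348, 350) 0.063 [0.523 0.044 0.063]
side (366, 380) 0.069 [ 0.503 -0.03   0.069]
side (390, 428) 0.067 [ 0.473 -0.124  0.067]
side (402, 350) 0.065 [ 0.592 -0.019  0.065]
wrist (253, 135) 0.063 [0.523 0.044 0.063]
wrist (231, 196) 0.069 [ 0.497 -0.026  0.069]
wrist (308, 182) 0.065 [ 0.587 -0.009  0.065]
meter/jar
side (483, 302) 0.034 [ 0.808 -0.013  0.034]
side (529, 345) 0.034 [ 0.79  -0.142  0.034]
side (500, 360) 0.034 [ 0.724 -0.131  0.034]
side (460, 318) 0.034 [ 0.744 -0.013  0.034]
side (607, 455) 0.08 [ 0.675 -0.375  0.08 ]
```

View pics/crop1.png

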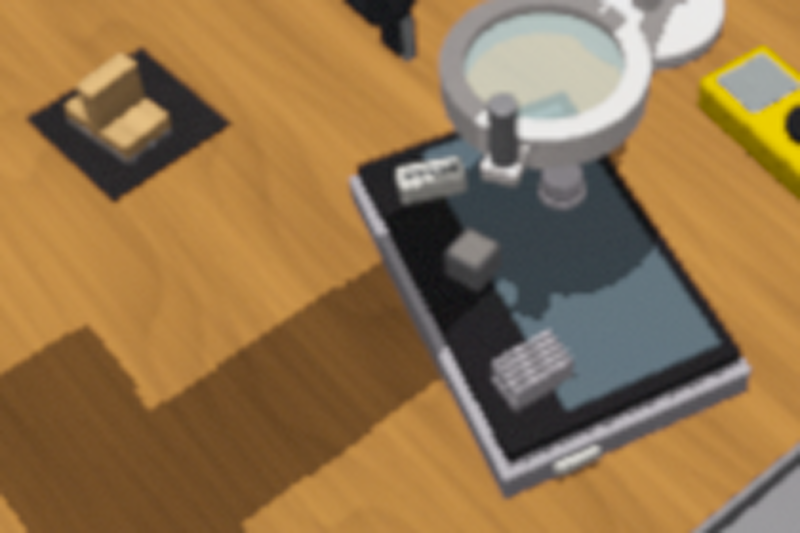

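The crop shows the plug at (430,178), relay (472,258), sink (532,370) and knob (562,185) on the unit. The lamp grip is at (503,125) and the block stands on its mat. The hinge-to-lens distance measures 277 mm (275 expected) and hinge-to-grip 356 mm (352 expected). I go for the lamp first.

apply_moves:
  targets:
    - {"travel": [0, 0, -0.04], "delta_rot": [0, 0, 0.15]}
    - {"travel": [0, 0, -0.04], "delta_rot": [0, 0, 0.15]}
    - {"travel": [0, 0, 0], "delta_rot": [0, 0, 0.15]}
    - {"travel": [0, 0, 0], "delta_rot": [0, 0, 0.15]}
    - {"travel": [0, 0, 0], "delta_rot": [0, 0, 0.15]}
    - {"travel": [0, 0, 0], "delta_rot": [0, 0, 0.15]}
    - {"travel": [0, 0, 0], "delta_rot": [0, 0, 0.15]}
    - {"travel": [0, 0, 0], "delta_rot": [0, 0, 0.15]}
    - {"travel": [0, 0, 0], "delta_rot": [0, 0, 0.15]}
    - {"travel": [0, 0, 0], "delta_rot": [0, 0, 0.15]}

```text
time: 1.03
tcp_pos: [0.5249, 0.0, 0.4364]
orientation: [-3.141, 0.001, 0.387]
force: [1.1, 0.1, -0.3]
width: 0.0854
finger_force: 0.0
```

apply_moves:
  targets:
    - {"travel": [0, 0, 0], "delta_rot": [0, 0, 0.15]}
    - {"travel": [0, 0, 0], "delta_rot": [0, 0, 0.15]}
    - {"travel": [0, 0, 0], "delta_rot": [0, 0, 0.15]}
    - {"travel": [0, 0, 0], "delta_rot": [0, 0, 0.05]}
    - {"travel": [-0.03, 0.068, 0], "delta_rot": [0, 0, 0]}
    - {"travel": [-0.03, 0.068, 0], "delta_rot": [0, 0, 0]}
    - {"travel": [-0.03, 0.068, 0], "delta_rot": [0, 0, 0]}
    - {"travel": [0, 0, 0], "delta_rot": [0, 0, 0]}
    - {"travel": [0, 0, 0], "delta_rot": [0, 0, 0]}

```text
time: 1.78
tcp_pos: [0.4884, -0.0826, 0.4367]
orientation: [-3.141, 0.0, -0.003]
force: [-0.4, 0.2, 0.1]
width: 0.0855
finger_force: 0.0
```

```bash
cat >> h.py <<'E'
def plan(x,y,z,yaw=None):
    "print what is left to go: turn first (about tool z, units), then shift along the turned tool axes (units)"
    s=bot.get_state();p=np.array(s["tcp_pos"]);o=s["orientation"]
    t=0 if yaw is None else (o[2]-yaw+np.pi)%(2*np.pi)-np.pi
    ps=o[2]-t; d=np.array([x,y,z])-p
    v=np.array([np.cos(ps)*d[0]+np.sin(ps)*d[1],np.sin(ps)*d[0]-np.cos(ps)*d[1],-d[2]])/.4
    print("t=%.2f"%s["time"],"p",p.round(4),"o",np.round(o,3),"turn %.3f"%(t/(np.pi/4)),"shift",v.round(4),"q6 %.2f"%s["joints"][5],"F",np.round(s["force"],1),"w %.4f"%s["width"])
E
python3 - <<'E'
from h import *
plan(.489,-.081,.395,0)
cv2.imwrite("pics/w1.png",bot.get_image("wrist"))
E
```

```text
t=1.78 p [ 0.4884 -0.0826  0.4367] o [-3.141e+00  0.000e+00 -3.000e-03] turn -0.003 shift [ 0.0015 -0.0039  0.1042] q6 2.98 F [-0.4  0.2  0.1] w 0.0855
```

View pics/w1.png

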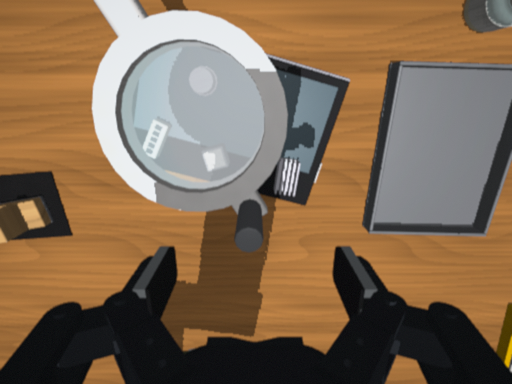

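The wrist view shows the lamp grip at about (248,208 top), the lens at (190,110), the mat on the left edge and the tray at (445,150).

```bash
python3 - <<'E'
from h import *
np.set_printoptions(precision=3,suppress=True)
for u,v,z in [(248,210,.257),(249,240,.257),(190,110,.216),(395,62,.03),(370,230,.03),(490,234,.03)]:print(u,v,plane("wrist",(u,v),z))
plan(.487,-.080,.396,.75)
E
```

```text
248 210 [ 0.51  -0.076  0.257]
249 240 [ 0.491 -0.077  0.257]
190 110 [ 0.565 -0.037  0.216]
395 62 [ 0.612 -0.254  0.03 ]
370 230 [ 0.38  -0.255  0.03 ]
490 234 [ 0.374 -0.439  0.03 ]
t=1.83 p [ 0.489 -0.082  0.437] o [-3.141 -0.    -0.001] turn -0.957 shift [-0.    -0.007  0.102] q6 2.98 F [-0.2 -0.1 -0.3] w 0.0855
```

apply_moves:
  targets:
    - {"travel": [0, 0, 0], "delta_rot": [0, 0, -0.14]}
    - {"travel": [0, 0, 0], "delta_rot": [0, 0, -0.14]}
    - {"travel": [0, 0, 0], "delta_rot": [0, 0, -0.14]}
    - {"travel": [0, 0, 0], "delta_rot": [0, 0, -0.14]}
    - {"travel": [0, 0, 0], "delta_rot": [0, 0, -0.14]}
    - {"travel": [0, 0, 0], "delta_rot": [0, 0, -0.14]}
    - {"travel": [0, 0, 0], "delta_rot": [0, 0, -0.12]}
    - {"travel": [0, 0, 0.05], "delta_rot": [0, 0, 0]}
    - {"travel": [0, 0, 0.05], "delta_rot": [0, 0, 0]}

```text
time: 2.58
tcp_pos: [0.4902, -0.0806, 0.3973]
orientation: [3.139, -0.003, 0.756]
force: [0.3, -0.8, -0.4]
width: 0.0854
finger_force: 0.0
```

apply_moves:
  targets:
    - {"travel": [0, 0, 0], "delta_rot": [0, 0, 0]}
    - {"travel": [0, 0, 0], "delta_rot": [0, 0, 0]}
    - {"travel": [0, 0, 0], "delta_rot": [0, 0, 0]}
    - {"travel": [0, 0, 0], "delta_rot": [0, 0, 0]}
    - {"travel": [0, 0, 0], "delta_rot": [0, 0, 0]}
    - {"travel": [0, 0, 0], "delta_rot": [0, 0, 0]}
    - {"travel": [0, 0, 0], "delta_rot": [0, 0, 0]}
    - {"travel": [0, 0, 0], "delta_rot": [0, 0, 0]}
  grip: 0
  grip_force: 25

```text
time: 3.25
tcp_pos: [0.4893, -0.0816, 0.3977]
orientation: [3.14, -0.002, 0.754]
force: [0.9, 1.8, 5.4]
width: 0.0175
finger_force: 25.5
```

```bash
python3 - <<'E'
from h import *
s=bot.get_state();plan(.489,-.081,.395);p=s["tcp_pos"];H=np.array([.795,.101])
r=np.array(p[:2])-H;R=np.linalg.norm(r);a0=np.arctan2(r[1],-r[0]);print(R,a0)
R=.352;psi=s["orientation"][2];prev=np.array(p[:2])
for a in np.linspace(a0,.8,21)[1:]:
    q=H+R*np.array([-np.cos(a),np.sin(a)]);
    if a<a0+.09:q0=H+R*np.array([-np.cos(a0),np.sin(a0)]);prev=q0
    d=q-prev;prev=q
    print(np.round([(np.cos(psi)*d[0]+np.sin(psi)*d[1])/.4,(np.sin(psi)*d[0]-np.cos(psi)*d[1])/.4],3).tolist(),q.round(3))
E
```

```text
t=3.25 p [ 0.4893 -0.0816  0.3977] o [ 3.14e+00 -2.00e-03  7.54e-01] turn 0.000 shift [ 0.0005 -0.0017  0.0069] q6 2.22 F [0.9 1.8 5.4] w 0.0175
0.356082753596218 -0.5385362223208979
[0.015, -0.057] [ 0.481 -0.059]
[0.018, -0.056] [ 0.471 -0.038]
[0.022, -0.055] [ 0.463 -0.016]
[0.026, -0.053] [0.456 0.007]
[0.029, -0.051] [0.45 0.03]
[0.032, -0.049] [0.446 0.053]
[0.036, -0.047] [0.444 0.076]
[0.039, -0.044] [0.443 0.1  ]
[0.042, -0.042] [0.444 0.123]
[0.044, -0.039] [0.446 0.147]
[0.047, -0.036] [0.45 0.17]
[0.049, -0.033] [0.455 0.193]
[0.051, -0.029] [0.462 0.216]
[0.053, -0.026] [0.471 0.238]
[0.055, -0.022] [0.48  0.259]
[0.056, -0.018] [0.492 0.28 ]
[0.057, -0.015] [0.504 0.3  ]
[0.058, -0.011] [0.518 0.319]
[0.058, -0.007] [0.533 0.337]
[0.059, -0.003] [0.55  0.354]
```

apply_moves:
  targets:
    - {"travel": [0.015, -0.057, -0.004], "delta_rot": [0, 0, 0]}
    - {"travel": [0.018, -0.056, 0], "delta_rot": [0, 0, 0]}
    - {"travel": [0.022, -0.055, 0], "delta_rot": [0, 0, 0]}
    - {"travel": [0.026, -0.053, 0], "delta_rot": [0, 0, 0]}
    - {"travel": [0.029, -0.051, 0], "delta_rot": [0, 0, 0]}
    - {"travel": [0.032, -0.049, 0], "delta_rot": [0, 0, 0]}
    - {"travel": [0.036, -0.047, 0], "delta_rot": [0, 0, 0]}
    - {"travel": [0.039, -0.044, 0], "delta_rot": [0, 0, 0]}
    - {"travel": [0.042, -0.042, 0], "delta_rot": [0, 0, 0]}
    - {"travel": [0.044, -0.039, 0], "delta_rot": [0, 0, 0]}

```text
time: 4.08
tcp_pos: [0.4418, 0.1456, 0.398]
orientation: [3.141, 0.002, 0.753]
force: [2.5, -2.4, -1.7]
width: 0.0174
finger_force: 25.3
```

apply_moves:
  targets:
    - {"travel": [0.047, -0.036, 0], "delta_rot": [0, 0, 0]}
    - {"travel": [0.049, -0.033, 0], "delta_rot": [0, 0, 0]}
    - {"travel": [0.051, -0.029, 0], "delta_rot": [0, 0, 0]}
    - {"travel": [0.053, -0.026, 0], "delta_rot": [0, 0, 0]}
    - {"travel": [0.055, -0.022, 0], "delta_rot": [0, 0, 0]}
    - {"travel": [0.056, -0.018, 0], "delta_rot": [0, 0, 0]}
    - {"travel": [0.057, -0.015, 0], "delta_rot": [0, 0, 0]}
    - {"travel": [0.058, -0.011, 0], "delta_rot": [0, 0, 0]}
    - {"travel": [0.058, -0.007, 0], "delta_rot": [0, 0, 0]}
    - {"travel": [0.059, -0.003, 0], "delta_rot": [0, 0, 0]}

```text
time: 4.92
tcp_pos: [0.5465, 0.3522, 0.3981]
orientation: [3.139, 0.002, 0.753]
force: [2.0, -3.2, 2.6]
width: 0.0174
finger_force: 25.7
```

```bash
python3 - <<'E'
from h import *
plan(.55,.354,.398)
a=bot.get_image("side");cv2.imwrite("pics/s2.png",cv2.resize(a[100:384,60:440],(800,598),interpolation=cv2.INTER_CUBIC))
E
```

```text
t=4.92 p [0.5465 0.3522 0.3981] o [3.139e+00 2.000e-03 7.530e-01] turn 0.000 shift [0.0093 0.0027 0.0001] q6 2.96 F [ 2.  -3.2  2.6] w 0.0174
```

View pics/s2.png

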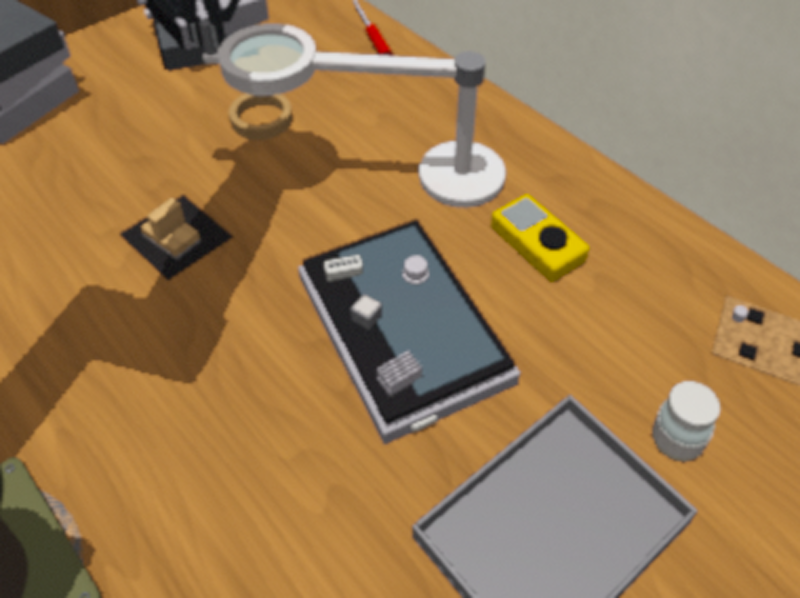

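The lamp head is now far left, at (268,58) in the crop. The display is clear, with four parts on it.

apply_moves:
  targets:
    - {"travel": [0, 0, 0], "delta_rot": [0, 0, 0]}
    - {"travel": [0, 0, 0], "delta_rot": [0, 0, 0]}
    - {"travel": [0, 0, 0], "delta_rot": [0, 0, 0]}
    - {"travel": [0, 0, 0], "delta_rot": [0, 0, 0]}
    - {"travel": [0, 0, 0], "delta_rot": [0, 0, 0]}
    - {"travel": [0, 0, -0.05], "delta_rot": [0, 0, 0]}
    - {"travel": [0, 0, -0.07], "delta_rot": [0, 0, 0]}
    - {"travel": [0, 0, -0.03], "delta_rot": [0, 0, 0]}
  grip: 1

```text
time: 5.63
tcp_pos: [0.5456, 0.3517, 0.4616]
orientation: [3.141, -0.003, 0.754]
force: [0.7, -0.1, 0.5]
width: 0.0851
finger_force: 0.0
```

apply_moves:
  targets:
    - {"travel": [-0.055, 0.07, 0], "delta_rot": [0, 0, 0]}
    - {"travel": [-0.055, 0.07, 0], "delta_rot": [0, 0, 0]}
    - {"travel": [-0.055, 0.07, 0], "delta_rot": [0, 0, 0]}
    - {"travel": [-0.055, 0.07, 0], "delta_rot": [0, 0, 0]}
    - {"travel": [-0.055, 0.07, 0], "delta_rot": [0, 0, 0]}
    - {"travel": [-0.055, 0.07, 0], "delta_rot": [0, 0, 0]}
    - {"travel": [-0.055, 0.07, 0], "delta_rot": [0, 0, 0]}
    - {"travel": [-0.055, 0.07, 0], "delta_rot": [0, 0, 0]}
    - {"travel": [-0.055, 0.07, 0], "delta_rot": [0, 0, 0]}
    - {"travel": [-0.055, 0.07, 0], "delta_rot": [0, 0, 0]}

```text
time: 6.47
tcp_pos: [0.5764, -0.0044, 0.4588]
orientation: [3.141, -0.0, 0.754]
force: [0.4, 0.6, -0.3]
width: 0.0855
finger_force: 0.0
```

apply_moves:
  targets:
    - {"travel": [0, 0, 0], "delta_rot": [0, 0, 0]}
    - {"travel": [0, 0, 0], "delta_rot": [0, 0, 0]}

```text
time: 6.63
tcp_pos: [0.5767, -0.0046, 0.4585]
orientation: [-3.141, -0.0, 0.75]
force: [-0.3, 0.7, 0.3]
width: 0.0852
finger_force: 0.0
```

```bash
python3 - <<'E'
from h import *
plan(.55,.354,.398)
import json
cm=bot.camera_model("wrist");a=bot.get_image("wrist");cv2.imwrite("pics/w3.png",a)
json.dump({k:np.array(cm[k]).tolist() for k in("K","cam_to_world")},open("w3.json","w"))
s=bot.get_image("side");cv2.imwrite("pics/s3.png",s);s=bot.get_image("scene");cv2.imwrite("pics/c3.png",s)
E
```

```text
t=6.63 p [ 0.5767 -0.0046  0.4585] o [-3.141 -0.     0.75 ] turn 0.000 shift [ 0.5622 -0.7014  0.1513] q6 2.38 F [-0.3  0.7  0.3] w 0.0852
```

View pics/w3.png

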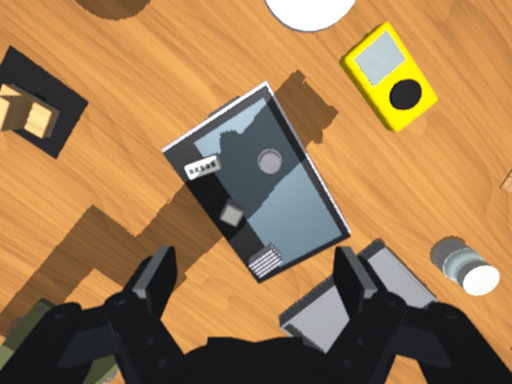

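The wrist view shows the unit with corners (266,83), (163,150), (260,281) and (350,233). On it are the plug (202,167), knob (269,160), relay (232,213) and sink (265,260). I segment them by colour.

```bash
python3 - <<'E'
from h import *
import json
np.set_printoptions(precision=3,suppress=True)
cm=json.load(open("w3.json"));a=cv2.imread("pics/w3.png");hsv=cv2.cvtColor(a,cv2.COLOR_BGR2HSV)
b,g,r=[a[...,i].astype(int) for i in range(3)]
nw=((r-b)<25).astype(np.uint8)*255
roi=np.zeros_like(nw);cv2.fillPoly(roi,[np.array([[266,76],[156,150],[260,290],[360,233]])],255)
m=cv2.morphologyEx(nw&roi,cv2.MORPH_OPEN,np.ones((5,5)))
c=max(cv2.findContours(m,0,2)[0],key=cv2.contourArea)[:,0]
W=np.array([plane("wrist",p,.045,cm)[:2] for p in c],np.float32)
R=cv2.minAreaRect(W*1000);print("unit",R,cv2.boxPoints(R))
gray=cv2.cvtColor(a,cv2.COLOR_BGR2GRAY)
for n,(u,v),h in [("plug",(202,167),.063),("knob",(269,160),.065),("relay",(232,213),.069),("sink",(265,260),.067)]:
    w=gray[v-25:v+25,u-25:u+25];t=100
    mm=((w>t)&(hsv[v-25:v+25,u-25:u+25,1]<45)).astype(np.uint8)*255
    mm=cv2.morphologyEx(mm,cv2.MORPH_CLOSE,np.ones((5,5)))
    k=min((q for q in cv2.findContours(mm,0,2)[0] if cv2.contourArea(q)>60),key=lambda q:abs(cv2.pointPolygonTest(q,(25.,25.),True)-20))[:,0]+[u-25,v-25]
    P=np.array([plane("wrist",p,h,cm)[:2] for p in k],np.float32)*1000;r=cv2.minAreaRect(P);print(n,cv2.contourArea(k.astype(np.int32)),r,cv2.boxPoints(r)[:3].round().tolist())
s=cv2.resize(a[70:290,150:360],None,fx=2.7,fy=2.7,interpolation=cv2.INTER_CUBIC);cv2.imwrite("pics/w3c.png",s)
E
```

```text
unit ((545.6566162109375, -45.308197021484375), (264.40899658203125, 172.3444366455078), 74.85789489746094) [[ 427.943 -150.413]
 [ 594.303 -195.432]
 [ 663.371   59.797]
 [ 497.01   104.816]]
plug 549.0 ((528.5838623046875, 54.43040466308594), (45.555328369140625, 49.413307189941406), 63.131378173828125) [[496.0, 45.0], [540.0, 23.0], [561.0, 64.0]]
knob 456.5 ((591.7503051757812, -16.915987014770508), (33.85466003417969, 32.350120544433594), 88.54937744140625) [[575.0, -33.0], [607.0, -34.0], [608.0, -0.0]]
relay 255.5 ((498.6429443359375, -31.07960319519043), (24.7656307220459, 25.134082794189453), 14.349868774414062) [[484.0, -22.0], [490.0, -46.0], [514.0, -40.0]]
sink 542.0 ((476.535400390625, -118.53341674804688), (37.609371185302734, 52.09075164794922), 83.3451156616211) [[448.0, -134.0], [500.0, -140.0], [505.0, -103.0]]
```

View pics/w3c.png

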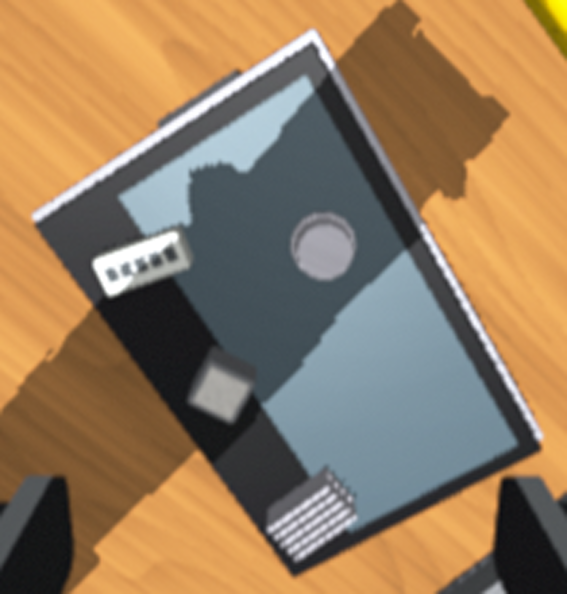

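The crop shows the plug tilted against the unit axes, the knob at (324,247), the relay at (222,388) and the sink at (312,515). I cast the corner points.

```bash
python3 - <<'E'
from h import *
import json
np.set_printoptions(precision=4,suppress=True)
cm=json.load(open("w3.json"))
for n,h,cs in [("plug",.063,[(93,266),(180,230),(190,258),(106,297)]),("relay",.069,[(210,358),(254,377),(233,423),(187,397)]),("sink",.067,[(267,524),(329,475),(356,512),(298,561)])]:
    P=np.array([plane("wrist",(c[0]/2.7+150,c[1]/2.7+70),h,cm)[:2] for c in cs]);e=np.roll(P,-1,0)-P
    print(n,P.mean(0),"len",np.linalg.norm(e,axis=1),"dir deg",np.degrees(np.arctan2(e[:,1],e[:,0]))%180)
# side view cross check
for n,c,h in [("plug",(343,264),.063),("knob",(416,263),.065),("relay",(367,303),.069),("sink",(399,367),.067)]:
    print(n,plane("side",(c[0]*.475+60,c[1]*.475+100),h))
E
```

```text
plug [0.5228 0.0431] len [0.0483 0.0149 0.0483 0.0171] dir deg [155.4268  60.1471 158.1093  61.0052]
relay [ 0.5005 -0.0303] len [0.025  0.029  0.0283 0.0255] dir deg [107.8499  19.6234 100.6433  12.9172]
sink [ 0.4753 -0.121 ] len [0.0466 0.0283 0.0459 0.0305] dir deg [175.5617  76.5675 178.3972  78.5041]
plug [0.5208 0.0398 0.063 ]
knob [ 0.5907 -0.0216  0.065 ]
relay [ 0.5017 -0.0317  0.069 ]
sink [ 0.4722 -0.1244  0.067 ]
```

apply_moves:
  targets:
    - {"travel": [0, 0, 0.03], "delta_rot": [0, 0, -0.138]}
    - {"travel": [0, 0, 0.03], "delta_rot": [0, 0, -0.138]}
    - {"travel": [0, 0, 0.03], "delta_rot": [0, 0, -0.138]}
    - {"travel": [0, 0, 0.03], "delta_rot": [0, 0, -0.138]}
    - {"travel": [0, 0, 0.03], "delta_rot": [0, 0, -0.138]}
    - {"travel": [0, 0, 0.03], "delta_rot": [0, 0, -0.138]}
    - {"travel": [0, 0, 0.03], "delta_rot": [0, 0, -0.138]}
    - {"travel": [0, 0, 0.03], "delta_rot": [0, 0, -0.138]}
    - {"travel": [0, 0, 0.03], "delta_rot": [0, 0, -0.138]}
    - {"travel": [0, 0, 0.03], "delta_rot": [0, 0, -0.138]}
  grip: 0.75

```text
time: 7.62
tcp_pos: [0.577, -0.0008, 0.3378]
orientation: [3.141, -0.0, 1.846]
force: [-0.5, 0.2, 1.2]
width: 0.0637
finger_force: 0.0
```

```bash
python3 - <<'E'
from h import *
plan(.501,-.0307,.221,1.833)
E
```

```text
t=7.62 p [ 0.577  -0.0008  0.3378] o [ 3.141 -0.     1.846] turn 0.017 shift [-0.023  -0.203   0.2921] q6 1.29 F [-0.5  0.2  1.2] w 0.0637
```

apply_moves:
  targets:
    - {"travel": [-0.008, -0.068, 0.02], "delta_rot": [0, 0, 0.017]}
    - {"travel": [-0.008, -0.068, 0.05], "delta_rot": [0, 0, 0]}
    - {"travel": [-0.007, -0.067, 0.05], "delta_rot": [0, 0, 0]}
    - {"travel": [0, 0, 0.05], "delta_rot": [0, 0, 0]}
    - {"travel": [0, 0, 0.05], "delta_rot": [0, 0, 0]}
    - {"travel": [0, 0, 0.04], "delta_rot": [0, 0, 0]}
    - {"travel": [0, 0, 0.02], "delta_rot": [0, 0, 0]}
    - {"travel": [0, 0, 0.01], "delta_rot": [0, 0, 0]}
    - {"travel": [0, 0, 0], "delta_rot": [0, 0, 0]}

```text
time: 8.37
tcp_pos: [0.5009, -0.0314, 0.2219]
orientation: [-3.14, -0.0, 1.826]
force: [0.0, -0.2, 0.1]
width: 0.064
finger_force: 0.0
```

```bash
python3 - <<'E'
from h import *
plan(.501,-.0307,.221,1.833)
E
```

```text
t=8.37 p [ 0.5009 -0.0314  0.2219] o [-3.14  -0.     1.826] turn -0.009 shift [0.0016 0.0006 0.0021] q6 1.25 F [ 0.  -0.2  0.1] w 0.0640
```

apply_moves:
  targets:
    - {"travel": [0, 0, 0], "delta_rot": [0, 0, 0]}
    - {"travel": [0, 0, 0], "delta_rot": [0, 0, 0]}
    - {"travel": [0, 0, 0], "delta_rot": [0, 0, 0]}
    - {"travel": [0, 0, 0], "delta_rot": [0, 0, 0]}
    - {"travel": [0, 0, 0], "delta_rot": [0, 0, 0]}
    - {"travel": [0, 0, 0], "delta_rot": [0, 0, 0]}
    - {"travel": [0, 0, -0.03], "delta_rot": [0, 0, 0]}
    - {"travel": [0, 0, -0.06], "delta_rot": [0, 0, 0]}
    - {"travel": [0, 0, -0.08], "delta_rot": [0, 0, 0]}
    - {"travel": [0, 0, -0.08], "delta_rot": [0, 0, 0]}
  grip: 0
  grip_force: 40

```text
time: 9.2
tcp_pos: [0.5003, -0.0323, 0.3224]
orientation: [-3.139, -0.001, 1.824]
force: [1.1, 0.2, -1.0]
width: 0.0272
finger_force: 46.8
```

```bash
python3 - <<'E'
from h import *
plan(.43,-.295,.195)
E
```

```text
t=9.20 p [ 0.5003 -0.0323  0.3224] o [-3.139e+00 -1.000e-03  1.824e+00] turn 0.000 shift [-0.5918 -0.3348  0.3186] q6 1.25 F [ 1.1  0.2 -1. ] w 0.0272
```

apply_moves:
  targets:
    - {"travel": [-0.074, -0.042, 0], "delta_rot": [0, 0, 0]}
    - {"travel": [-0.074, -0.042, 0], "delta_rot": [0, 0, 0]}
    - {"travel": [-0.074, -0.042, 0], "delta_rot": [0, 0, 0]}
    - {"travel": [-0.074, -0.042, 0], "delta_rot": [0, 0, 0]}
    - {"travel": [-0.074, -0.042, 0], "delta_rot": [0, 0, 0]}
    - {"travel": [-0.074, -0.042, 0], "delta_rot": [0, 0, 0]}
    - {"travel": [-0.074, -0.042, 0], "delta_rot": [0, 0, 0]}
    - {"travel": [-0.074, -0.041, 0], "delta_rot": [0, 0, 0]}
    - {"travel": [0, 0, 0], "delta_rot": [0, 0, 0]}

```text
time: 9.95
tcp_pos: [0.4296, -0.3, 0.3221]
orientation: [-3.141, 0.004, 1.818]
force: [0.1, 0.4, -1.2]
width: 0.027
finger_force: 46.4
```

apply_moves:
  targets:
    - {"travel": [0, 0, 0.08], "delta_rot": [0, 0, 0]}
    - {"travel": [0, 0, 0.08], "delta_rot": [0, 0, 0]}
    - {"travel": [0, 0, 0.08], "delta_rot": [0, 0, 0]}
    - {"travel": [0, 0, 0.05], "delta_rot": [0, 0, 0]}
    - {"travel": [0, 0, 0.02], "delta_rot": [0, 0, 0]}
    - {"travel": [0, 0, 0], "delta_rot": [0, 0, 0]}
    - {"travel": [0, 0, 0], "delta_rot": [0, 0, 0]}

```text
time: 10.53
tcp_pos: [0.431, -0.295, 0.1986]
orientation: [-3.141, -0.0, 1.825]
force: [0.4, -0.3, -0.3]
width: 0.0269
finger_force: 46.4
```

apply_moves:
  targets:
    - {"travel": [0, 0, 0], "delta_rot": [0, 0, 0]}
    - {"travel": [0, 0, 0], "delta_rot": [0, 0, 0]}
    - {"travel": [0, 0, 0], "delta_rot": [0, 0, 0]}
    - {"travel": [0, 0, 0], "delta_rot": [0, 0, 0]}
    - {"travel": [0, 0, 0], "delta_rot": [0, 0, 0]}
    - {"travel": [0, 0, -0.08], "delta_rot": [0, 0, 0]}
    - {"travel": [0, 0, -0.08], "delta_rot": [0, 0, 0]}
    - {"travel": [0, 0, -0.08], "delta_rot": [0, 0, 0]}
    - {"travel": [0, 0, -0.07], "delta_rot": [0, 0, 0]}
  grip: 0.6

```text
time: 11.28
tcp_pos: [0.4307, -0.295, 0.3245]
orientation: [3.141, 0.001, 1.824]
force: [0.5, -0.8, 0.0]
width: 0.0511
finger_force: 0.0
```

```bash
python3 - <<'E'
from h import *
plan(.591,-.0185,.2215)
E
```

```text
t=11.28 p [ 0.4307 -0.295   0.3245] o [3.141e+00 1.000e-03 1.824e+00] turn 0.000 shift [0.5686 0.5614 0.2574] q6 0.72 F [ 0.5 -0.8  0. ] w 0.0511
```

apply_moves:
  targets:
    - {"travel": [0.057, 0.056, 0], "delta_rot": [0, 0, 0]}
    - {"travel": [0.057, 0.056, 0], "delta_rot": [0, 0, 0]}
    - {"travel": [0.057, 0.056, 0], "delta_rot": [0, 0, 0]}
    - {"travel": [0.057, 0.056, 0], "delta_rot": [0, 0, 0]}
    - {"travel": [0.057, 0.056, 0], "delta_rot": [0, 0, 0]}
    - {"travel": [0.057, 0.056, 0], "delta_rot": [0, 0, 0]}
    - {"travel": [0.057, 0.056, 0], "delta_rot": [0, 0, 0]}
    - {"travel": [0.057, 0.056, 0], "delta_rot": [0, 0, 0]}
    - {"travel": [0.057, 0.056, 0], "delta_rot": [0, 0, 0]}
    - {"travel": [0.056, 0.057, 0], "delta_rot": [0, 0, 0]}
  grip: 0.75

```text
time: 12.12
tcp_pos: [0.5913, -0.0169, 0.3225]
orientation: [3.141, 0.0, 1.825]
force: [0.8, -0.3, 0.2]
width: 0.0642
finger_force: 0.0
```

apply_moves:
  targets:
    - {"travel": [0, 0, 0.05], "delta_rot": [0, 0, 0]}
    - {"travel": [0, 0, 0.06], "delta_rot": [0, 0, 0]}
    - {"travel": [0, 0, 0.06], "delta_rot": [0, 0, 0]}
    - {"travel": [0, 0, 0.05], "delta_rot": [0, 0, 0]}
    - {"travel": [0, 0, 0.02], "delta_rot": [0, 0, 0]}
    - {"travel": [0, 0, 0.006], "delta_rot": [0, 0, 0]}
    - {"travel": [0, 0, 0], "delta_rot": [0, 0, 0]}
    - {"travel": [0, 0, 0], "delta_rot": [0, 0, 0]}

```text
time: 12.78
tcp_pos: [0.5915, -0.0186, 0.2251]
orientation: [3.14, 0.001, 1.824]
force: [0.1, -0.9, 1.2]
width: 0.0641
finger_force: 0.0
```

apply_moves:
  targets:
    - {"travel": [0, 0, 0], "delta_rot": [0, 0, 0]}
    - {"travel": [0, 0, 0], "delta_rot": [0, 0, 0]}
    - {"travel": [0, 0, 0], "delta_rot": [0, 0, 0]}
    - {"travel": [0, 0, 0], "delta_rot": [0, 0, 0]}
    - {"travel": [0, 0, 0], "delta_rot": [0, 0, 0]}
    - {"travel": [0, 0, 0], "delta_rot": [0, 0, 0]}
    - {"travel": [0, 0, -0.03], "delta_rot": [0, 0, 0]}
    - {"travel": [0, 0, -0.06], "delta_rot": [0, 0, 0]}
    - {"travel": [0, 0, -0.08], "delta_rot": [0, 0, 0]}
    - {"travel": [0, 0, -0.08], "delta_rot": [0, 0, 0]}
  grip: 0
  grip_force: 40

```text
time: 13.62
tcp_pos: [0.5901, -0.0184, 0.3236]
orientation: [-3.138, -0.001, 1.825]
force: [0.6, 0.6, -0.8]
width: 0.0265
finger_force: 39.2
```

```bash
python3 - <<'E'
from h import *
plan(.55,-.295,.195)
E
```

```text
t=13.62 p [ 0.5901 -0.0184  0.3236] o [-3.138e+00 -1.000e-03  1.825e+00] turn 0.000 shift [-0.6443 -0.2706  0.3214] q6 1.29 F [ 0.6  0.6 -0.8] w 0.0265
```

apply_moves:
  targets:
    - {"travel": [-0.08, -0.034, 0], "delta_rot": [0, 0, 0]}
    - {"travel": [-0.08, -0.034, 0], "delta_rot": [0, 0, 0]}
    - {"travel": [-0.08, -0.034, 0], "delta_rot": [0, 0, 0]}
    - {"travel": [-0.08, -0.034, 0], "delta_rot": [0, 0, 0]}
    - {"travel": [-0.08, -0.034, 0], "delta_rot": [0, 0, 0]}
    - {"travel": [-0.08, -0.034, 0], "delta_rot": [0, 0, 0]}
    - {"travel": [-0.08, -0.034, 0], "delta_rot": [0, 0, 0]}
    - {"travel": [-0.08, -0.034, 0], "delta_rot": [0, 0, 0]}
    - {"travel": [0, 0, 0], "delta_rot": [0, 0, 0]}

```text
time: 14.37
tcp_pos: [0.5487, -0.2991, 0.3232]
orientation: [-3.14, 0.003, 1.818]
force: [1.3, -0.4, 0.4]
width: 0.0266
finger_force: 39.2
```

apply_moves:
  targets:
    - {"travel": [0, 0, 0.08], "delta_rot": [0, 0, 0]}
    - {"travel": [0, 0, 0.08], "delta_rot": [0, 0, 0]}
    - {"travel": [0, 0, 0.08], "delta_rot": [0, 0, 0]}
    - {"travel": [0, 0, 0.06], "delta_rot": [0, 0, 0]}
    - {"travel": [0, 0, 0.03], "delta_rot": [0, 0, 0]}
    - {"travel": [0, 0, 0], "delta_rot": [0, 0, 0]}
    - {"travel": [0, 0, 0], "delta_rot": [0, 0, 0]}

```text
time: 14.95
tcp_pos: [0.5494, -0.293, 0.1909]
orientation: [-3.14, -0.002, 1.825]
force: [0.2, -0.1, 0.5]
width: 0.0268
finger_force: 39.2
```

apply_moves:
  targets:
    - {"travel": [0, 0, 0], "delta_rot": [0, 0, 0]}
    - {"travel": [0, 0, 0], "delta_rot": [0, 0, 0]}
    - {"travel": [0, 0, 0], "delta_rot": [0, 0, 0]}
    - {"travel": [0, 0, 0], "delta_rot": [0, 0, 0]}
    - {"travel": [0, 0, 0], "delta_rot": [0, 0, 0]}
    - {"travel": [0, 0, -0.08], "delta_rot": [0, 0, 0]}
    - {"travel": [0, 0, -0.08], "delta_rot": [0, 0, 0]}
    - {"travel": [0, 0, -0.08], "delta_rot": [0, 0, 0]}
    - {"travel": [0, 0, -0.07], "delta_rot": [0, 0, 0]}
  grip: 0.6

```text
time: 15.7
tcp_pos: [0.5498, -0.2936, 0.3182]
orientation: [3.141, 0.001, 1.824]
force: [0.4, -0.7, -0.4]
width: 0.051
finger_force: 0.0
```

```bash
python3 - <<'E'
from h import *
plan(.5225,.0425,.221,np.radians(156))
E
```

```text
t=15.70 p [ 0.5498 -0.2936  0.3182] o [3.141e+00 1.000e-03 1.824e+00] turn -1.144 shift [0.4041 0.7398 0.2431] q6 0.83 F [ 0.4 -0.7 -0.4] w 0.0510
```

apply_moves:
  targets:
    - {"travel": [0, 0, 0], "delta_rot": [0, 0, -0.143]}
    - {"travel": [0, 0, 0], "delta_rot": [0, 0, -0.143]}
    - {"travel": [0, 0, 0], "delta_rot": [0, 0, -0.143]}
    - {"travel": [0, 0, 0], "delta_rot": [0, 0, -0.143]}
    - {"travel": [0, 0, 0], "delta_rot": [0, 0, -0.143]}
    - {"travel": [0, 0, 0], "delta_rot": [0, 0, -0.143]}
    - {"travel": [0, 0, 0], "delta_rot": [0, 0, -0.143]}
    - {"travel": [0, 0, 0], "delta_rot": [0, 0, -0.143]}
    - {"travel": [0, 0, 0], "delta_rot": [0, 0, 0]}

```text
time: 16.45
tcp_pos: [0.5497, -0.2935, 0.3162]
orientation: [-3.142, 0.0, 2.725]
force: [-0.0, 1.1, 0.4]
width: 0.0513
finger_force: 0.0
```

apply_moves:
  targets:
    - {"travel": [0.04, 0.074, 0], "delta_rot": [0, 0, 0]}
    - {"travel": [0.04, 0.074, 0], "delta_rot": [0, 0, 0]}
    - {"travel": [0.04, 0.074, 0], "delta_rot": [0, 0, 0]}
    - {"travel": [0.04, 0.074, 0], "delta_rot": [0, 0, 0]}
    - {"travel": [0.04, 0.074, 0], "delta_rot": [0, 0, 0]}
    - {"travel": [0.04, 0.074, 0], "delta_rot": [0, 0, 0]}
    - {"travel": [0.04, 0.074, 0], "delta_rot": [0, 0, 0]}
    - {"travel": [0.04, 0.074, 0], "delta_rot": [0, 0, 0]}
    - {"travel": [0.04, 0.074, 0], "delta_rot": [0, 0, 0]}
    - {"travel": [0.044, 0.074, 0], "delta_rot": [0, 0, 0]}

```text
time: 17.28
tcp_pos: [0.5223, 0.0441, 0.3163]
orientation: [3.141, 0.001, 2.719]
force: [0.2, 0.8, -0.2]
width: 0.0512
finger_force: 0.0
```

apply_moves:
  targets:
    - {"travel": [0, 0, 0.05], "delta_rot": [0, 0, 0]}
    - {"travel": [0, 0, 0.06], "delta_rot": [0, 0, 0]}
    - {"travel": [0, 0, 0.06], "delta_rot": [0, 0, 0]}
    - {"travel": [0, 0, 0.04], "delta_rot": [0, 0, 0]}
    - {"travel": [0, 0, 0.01], "delta_rot": [0, 0, 0]}
    - {"travel": [0, 0, 0], "delta_rot": [0, 0, 0]}
    - {"travel": [0, 0, 0], "delta_rot": [0, 0, 0]}

```text
time: 17.87
tcp_pos: [0.5229, 0.0425, 0.2286]
orientation: [3.141, 0.001, 2.722]
force: [1.1, 0.1, -0.2]
width: 0.0515
finger_force: 0.0
```

```bash
python3 - <<'E'
from h import *
plan(.5225,.0425,.221,np.radians(156))
E
```

```text
t=17.87 p [0.5229 0.0425 0.2286] o [3.141e+00 1.000e-03 2.722e+00] turn -0.001 shift [ 0.0008 -0.0005  0.0189] q6 0.50 F [ 1.1  0.1 -0.2] w 0.0515
```

apply_moves:
  targets:
    - {"travel": [0, 0, 0.018], "delta_rot": [0, 0, 0]}
    - {"travel": [0, 0, 0], "delta_rot": [0, 0, 0]}
    - {"travel": [0, 0, 0], "delta_rot": [0, 0, 0]}

```text
time: 18.12
tcp_pos: [0.5227, 0.0425, 0.2212]
orientation: [3.141, 0.001, 2.722]
force: [0.5, 0.8, -0.1]
width: 0.0515
finger_force: 0.0
```

apply_moves:
  targets:
    - {"travel": [0, 0, 0], "delta_rot": [0, 0, 0]}
    - {"travel": [0, 0, 0], "delta_rot": [0, 0, 0]}
    - {"travel": [0, 0, 0], "delta_rot": [0, 0, 0]}
    - {"travel": [0, 0, 0], "delta_rot": [0, 0, 0]}
    - {"travel": [0, 0, 0], "delta_rot": [0, 0, 0]}
    - {"travel": [0, 0, 0], "delta_rot": [0, 0, 0]}
    - {"travel": [0, 0, -0.03], "delta_rot": [0, 0, 0]}
    - {"travel": [0, 0, -0.06], "delta_rot": [0, 0, 0]}
    - {"travel": [0, 0, -0.08], "delta_rot": [0, 0, 0]}
    - {"travel": [0, 0, -0.08], "delta_rot": [0, 0, 0]}
  grip: 0
  grip_force: 40

```text
time: 18.95
tcp_pos: [0.5218, 0.0425, 0.3207]
orientation: [-3.14, -0.003, 2.723]
force: [0.2, -0.3, 0.6]
width: 0.0189
finger_force: 43.3
```

```bash
python3 - <<'E'
from h import *
plan(.43,-.375,.192)
E
```

```text
t=18.95 p [0.5218 0.0425 0.3207] o [-3.140e+00 -3.000e-03  2.723e+00] turn 0.000 shift [-0.2148 -1.047   0.3217] q6 0.50 F [ 0.2 -0.3  0.6] w 0.0189
```

apply_moves:
  targets:
    - {"travel": [-0.018, -0.08, 0], "delta_rot": [0, 0, 0]}
    - {"travel": [-0.018, -0.08, 0], "delta_rot": [0, 0, 0]}
    - {"travel": [-0.018, -0.08, 0], "delta_rot": [0, 0, 0]}
    - {"travel": [-0.018, -0.08, 0], "delta_rot": [0, 0, 0]}
    - {"travel": [-0.018, -0.08, 0], "delta_rot": [0, 0, 0]}
    - {"travel": [-0.018, -0.08, 0], "delta_rot": [0, 0, 0]}
    - {"travel": [-0.018, -0.08, 0], "delta_rot": [0, 0, 0]}
    - {"travel": [-0.018, -0.08, 0], "delta_rot": [0, 0, 0]}
    - {"travel": [-0.018, -0.08, 0], "delta_rot": [0, 0, 0]}
    - {"travel": [-0.018, -0.08, 0], "delta_rot": [0, 0, 0]}

```text
time: 19.78
tcp_pos: [0.4575, -0.2805, 0.3203]
orientation: [3.141, -0.0, 2.723]
force: [0.1, -0.5, 0.4]
width: 0.0191
finger_force: 43.4
```

apply_moves:
  targets:
    - {"travel": [-0.017, -0.08, 0], "delta_rot": [0, 0, 0]}
    - {"travel": [-0.018, -0.08, 0], "delta_rot": [0, 0, 0]}
    - {"travel": [0, -0.08, 0], "delta_rot": [0, 0, 0]}
    - {"travel": [0, 0, 0.08], "delta_rot": [0, 0, 0]}
    - {"travel": [0, 0, 0.08], "delta_rot": [0, 0, 0]}
    - {"travel": [0, 0, 0.08], "delta_rot": [0, 0, 0]}
    - {"travel": [0, 0, 0.06], "delta_rot": [0, 0, 0]}
    - {"travel": [0, 0, 0.02], "delta_rot": [0, 0, 0]}
    - {"travel": [0, 0, 0], "delta_rot": [0, 0, 0]}

```text
time: 20.53
tcp_pos: [0.4308, -0.3715, 0.1901]
orientation: [3.14, -0.006, 2.723]
force: [-0.0, 0.3, 0.1]
width: 0.019
finger_force: 43.4
```

apply_moves:
  targets:
    - {"travel": [0, 0, 0], "delta_rot": [0, 0, 0]}
    - {"travel": [0, 0, 0], "delta_rot": [0, 0, 0]}
    - {"travel": [0, 0, 0], "delta_rot": [0, 0, 0]}
    - {"travel": [0, 0, 0], "delta_rot": [0, 0, 0]}
    - {"travel": [0, 0, 0], "delta_rot": [0, 0, 0]}
    - {"travel": [0, 0, -0.08], "delta_rot": [0, 0, 0]}
    - {"travel": [0, 0, -0.08], "delta_rot": [0, 0, 0]}
    - {"travel": [0, 0, -0.08], "delta_rot": [0, 0, 0]}
    - {"travel": [0, 0, -0.08], "delta_rot": [0, 0, 0]}
  grip: 0.55

```text
time: 21.28
tcp_pos: [0.4317, -0.3722, 0.3226]
orientation: [-3.141, 0.0, 2.723]
force: [0.8, -0.3, -0.1]
width: 0.0469
finger_force: 0.0
```

```bash
python3 - <<'E'
from h import *
plan(.474,-.122,.221,np.radians(173))
E
```

```text
t=21.28 p [ 0.4317 -0.3722  0.3226] o [-3.141  0.     2.723] turn -0.377 shift [-0.0286  0.6338  0.2541] q6 -0.29 F [ 0.8 -0.3 -0.1] w 0.0469
```

apply_moves:
  targets:
    - {"travel": [0, 0, 0], "delta_rot": [0, 0, -0.126]}
    - {"travel": [0, 0, 0], "delta_rot": [0, 0, -0.126]}
    - {"travel": [0, 0, 0], "delta_rot": [0, 0, -0.126]}
    - {"travel": [-0.004, 0.079, 0], "delta_rot": [0, 0, 0]}
    - {"travel": [-0.004, 0.079, 0], "delta_rot": [0, 0, 0]}
    - {"travel": [-0.004, 0.079, 0], "delta_rot": [0, 0, 0]}
    - {"travel": [-0.004, 0.079, 0], "delta_rot": [0, 0, 0]}
    - {"travel": [-0.004, 0.079, 0], "delta_rot": [0, 0, 0]}
    - {"travel": [-0.004, 0.079, 0], "delta_rot": [0, 0, 0]}
    - {"travel": [-0.004, 0.08, 0], "delta_rot": [0, 0, 0]}
  grip: 0.75

```text
time: 22.12
tcp_pos: [0.47, -0.1524, 0.3214]
orientation: [-3.141, 0.001, 3.02]
force: [0.3, 0.1, 0.3]
width: 0.0639
finger_force: 0.0
```

apply_moves:
  targets:
    - {"travel": [0, 0.08, 0], "delta_rot": [0, 0, 0]}
    - {"travel": [0, 0, 0.05], "delta_rot": [0, 0, 0]}
    - {"travel": [0, 0, 0.06], "delta_rot": [0, 0, 0]}
    - {"travel": [0, 0, 0.06], "delta_rot": [0, 0, 0]}
    - {"travel": [0, 0, 0.05], "delta_rot": [0, 0, 0]}
    - {"travel": [0, 0, 0.02], "delta_rot": [0, 0, 0]}
    - {"travel": [0, 0, 0.006], "delta_rot": [0, 0, 0]}
    - {"travel": [0, 0, 0], "delta_rot": [0, 0, 0]}
    - {"travel": [0, 0, 0], "delta_rot": [0, 0, 0]}

```text
time: 22.87
tcp_pos: [0.4745, -0.1224, 0.2234]
orientation: [-3.141, 0.002, 3.02]
force: [-0.2, 0.4, -0.1]
width: 0.0642
finger_force: 0.0
```

```bash
python3 - <<'E'
from h import *
plan(.474,-.122,.221,np.radians(173))
E
```

```text
t=22.87 p [ 0.4745 -0.1224  0.2234] o [-3.141e+00  2.000e-03  3.020e+00] turn 0.000 shift [0.0014 0.0007 0.0059] q6 -0.13 F [-0.2  0.4 -0.1] w 0.0642
```

apply_moves:
  targets:
    - {"travel": [0, 0, 0.005], "delta_rot": [0, 0, 0]}
    - {"travel": [0, 0, 0], "delta_rot": [0, 0, 0]}
    - {"travel": [0, 0, 0], "delta_rot": [0, 0, 0]}
    - {"travel": [0, 0, 0], "delta_rot": [0, 0, 0]}
    - {"travel": [0, 0, 0], "delta_rot": [0, 0, 0]}
    - {"travel": [0, 0, 0], "delta_rot": [0, 0, 0]}
    - {"travel": [0, 0, 0], "delta_rot": [0, 0, 0]}
    - {"travel": [0, 0, -0.03], "delta_rot": [0, 0, 0]}
    - {"travel": [0, 0, -0.08], "delta_rot": [0, 0, 0]}
    - {"travel": [0, 0, -0.08], "delta_rot": [0, 0, 0]}
  grip: 0
  grip_force: 40

```text
time: 23.7
tcp_pos: [0.4727, -0.1217, 0.2956]
orientation: [3.141, -0.005, 3.02]
force: [0.8, 0.4, 0.5]
width: 0.0252
finger_force: 43.0
```

```bash
python3 - <<'E'
from h import *
plan(.545,-.375,.192)
E
```

```text
t=23.70 p [ 0.4727 -0.1217  0.2956] o [ 3.141 -0.005  3.02 ] turn 0.000 shift [-0.2564 -0.6065  0.2589] q6 -0.13 F [0.8 0.4 0.5] w 0.0252
```

apply_moves:
  targets:
    - {"travel": [-0.032, -0.076, 0], "delta_rot": [0, 0, 0]}
    - {"travel": [-0.032, -0.076, 0], "delta_rot": [0, 0, 0]}
    - {"travel": [-0.032, -0.076, 0], "delta_rot": [0, 0, 0]}
    - {"travel": [-0.032, -0.076, 0], "delta_rot": [0, 0, 0]}
    - {"travel": [-0.032, -0.076, 0], "delta_rot": [0, 0, 0]}
    - {"travel": [-0.032, -0.076, 0], "delta_rot": [0, 0, 0]}
    - {"travel": [-0.032, -0.076, 0], "delta_rot": [0, 0, 0]}
    - {"travel": [-0.032, -0.075, 0], "delta_rot": [0, 0, 0]}
    - {"travel": [0, 0, 0], "delta_rot": [0, 0, 0]}

```text
time: 24.45
tcp_pos: [0.5472, -0.381, 0.2953]
orientation: [-3.138, 0.003, 3.015]
force: [1.2, -0.2, -0.6]
width: 0.0251
finger_force: 43.0
```

apply_moves:
  targets:
    - {"travel": [0, 0, 0.08], "delta_rot": [0, 0, 0]}
    - {"travel": [0, 0, 0.08], "delta_rot": [0, 0, 0]}
    - {"travel": [0, 0, 0.07], "delta_rot": [0, 0, 0]}
    - {"travel": [0, 0, 0.02], "delta_rot": [0, 0, 0]}
    - {"travel": [0, 0, 0.005], "delta_rot": [0, 0, 0]}
    - {"travel": [0, 0, 0], "delta_rot": [0, 0, 0]}

```text
time: 24.95
tcp_pos: [0.546, -0.3752, 0.1941]
orientation: [3.141, -0.001, 3.02]
force: [1.0, -1.0, 0.1]
width: 0.0253
finger_force: 43.0
```

apply_moves:
  targets:
    - {"travel": [0, 0, 0], "delta_rot": [0, 0, 0]}
    - {"travel": [0, 0, 0], "delta_rot": [0, 0, 0]}
    - {"travel": [0, 0, 0], "delta_rot": [0, 0, 0]}
    - {"travel": [0, 0, 0], "delta_rot": [0, 0, 0]}
    - {"travel": [0, 0, 0], "delta_rot": [0, 0, 0]}
    - {"travel": [0, 0, -0.08], "delta_rot": [0, 0, 0]}
    - {"travel": [0, 0, -0.08], "delta_rot": [0, 0, 0]}
    - {"travel": [0, 0, -0.08], "delta_rot": [0, 0, 0]}
    - {"travel": [0, 0, -0.08], "delta_rot": [0, 0, 0]}
  grip: 0.6

```text
time: 25.7
tcp_pos: [0.5458, -0.3754, 0.3239]
orientation: [3.142, -0.0, 3.02]
force: [0.9, -0.6, -0.8]
width: 0.051
finger_force: 0.0
```

```bash
python3 - <<'E'
from h import *
plan(.36,.10,.46,np.radians(173))
a=bot.get_image("side");cv2.imwrite("pics/s4.png",cv2.resize(a[100:384,60:440],(800,598),interpolation=cv2.INTER_CUBIC))
E
```

```text
t=25.70 p [ 0.5458 -0.3754  0.3239] o [ 3.142 -0.     3.02 ] turn 0.001 shift [ 0.6058  1.123  -0.3402] q6 -0.48 F [ 0.9 -0.6 -0.8] w 0.0510
```

View pics/s4.png

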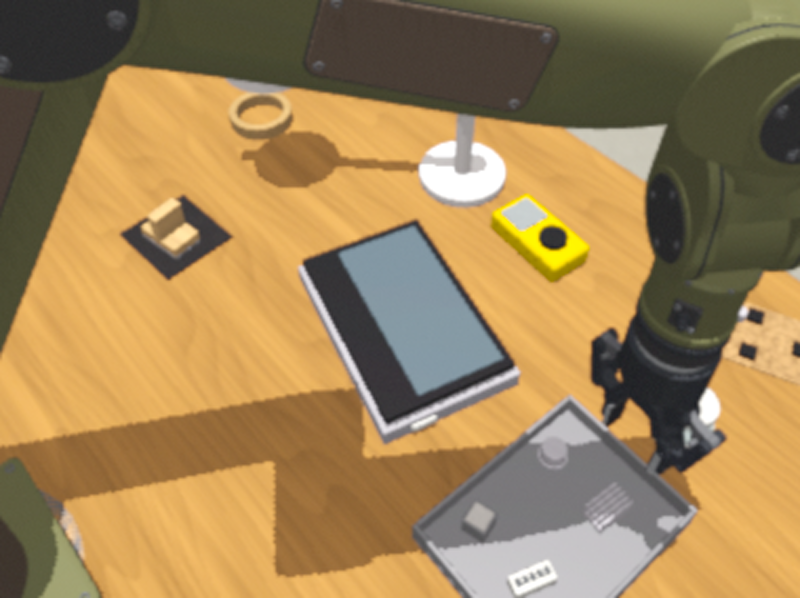

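All four parts lie in the tray: knob (553,452), relay (478,518), sink (608,505), plug (533,577). The display is bare and the block still stands on its mat.

apply_moves:
  targets:
    - {"travel": [0.033, 0.077, -0.034], "delta_rot": [0, 0, 0]}
    - {"travel": [0.033, 0.077, -0.034], "delta_rot": [0, 0, 0]}
    - {"travel": [0.033, 0.077, -0.034], "delta_rot": [0, 0, 0]}
    - {"travel": [0.033, 0.077, -0.034], "delta_rot": [0, 0, 0]}
    - {"travel": [0.033, 0.077, -0.034], "delta_rot": [0, 0, 0]}
    - {"travel": [0.033, 0.077, -0.034], "delta_rot": [0, 0, 0]}
    - {"travel": [0.033, 0.077, -0.034], "delta_rot": [0, 0, 0]}
    - {"travel": [0.033, 0.077, -0.034], "delta_rot": [0, 0, 0]}
    - {"travel": [0.033, 0.077, -0.034], "delta_rot": [0, 0, 0]}
    - {"travel": [0.033, 0.077, -0.034], "delta_rot": [0, 0, 0]}

```text
time: 26.58
tcp_pos: [0.4514, -0.0524, 0.4592]
orientation: [3.141, 0.001, 3.019]
force: [0.7, 0.6, 0.6]
width: 0.0511
finger_force: 0.0
```

apply_moves:
  targets:
    - {"travel": [0.033, 0.077, 0], "delta_rot": [0, 0, 0]}
    - {"travel": [0.033, 0.077, 0], "delta_rot": [0, 0, 0]}
    - {"travel": [0.033, 0.077, 0], "delta_rot": [0, 0, 0]}
    - {"travel": [0.033, 0.077, 0], "delta_rot": [0, 0, 0]}
    - {"travel": [0.033, 0.077, 0], "delta_rot": [0, 0, 0]}
    - {"travel": [0.033, 0.077, 0], "delta_rot": [0, 0, 0]}
    - {"travel": [0.033, 0.077, 0], "delta_rot": [0, 0, 0]}
    - {"travel": [0.033, 0.077, 0], "delta_rot": [0, 0, 0]}
    - {"travel": [0.033, 0.077, 0], "delta_rot": [0, 0, 0]}
    - {"travel": [0.033, 0.077, 0], "delta_rot": [0, 0, 0]}
  grip: 1

```text
time: 27.42
tcp_pos: [0.3578, 0.2694, 0.4587]
orientation: [3.141, 0.001, 3.02]
force: [1.4, -0.1, 0.5]
width: 0.0855
finger_force: 0.0
```

apply_moves:
  targets:
    - {"travel": [0, 0, 0], "delta_rot": [0, 0, 0]}
    - {"travel": [0, 0, 0], "delta_rot": [0, 0, 0]}
    - {"travel": [0, 0, 0], "delta_rot": [0, 0, 0]}

```text
time: 27.67
tcp_pos: [0.3586, 0.2677, 0.4583]
orientation: [-3.141, 0.0, 3.02]
force: [0.1, -1.3, 0.1]
width: 0.0854
finger_force: 0.0
```

```bash
python3 - <<'E'
from h import *
import json
plan(.36,.27,.46)
cm=bot.camera_model("wrist");a=bot.get_image("wrist");cv2.imwrite("pics/w5.png",a);cv2.imwrite("pics/w5c.png",cv2.resize(a[60:330,130:490],None,fx=2.2,fy=2.2,interpolation=cv2.INTER_CUBIC))
json.dump({k:np.array(cm[k]).tolist() for k in("K","cam_to_world")},open("w5.json","w"))
print(proj("wrist",[.41,.28,0],cm))
E
```

```text
t=27.67 p [0.3586 0.2677 0.4583] o [-3.141  0.     3.02 ] turn 0.000 shift [-0.0028  0.0061 -0.0042] q6 0.76 F [ 0.1 -1.3  0.1] w 0.0854
[264.81942758 182.57648259]
```

View pics/w5c.png

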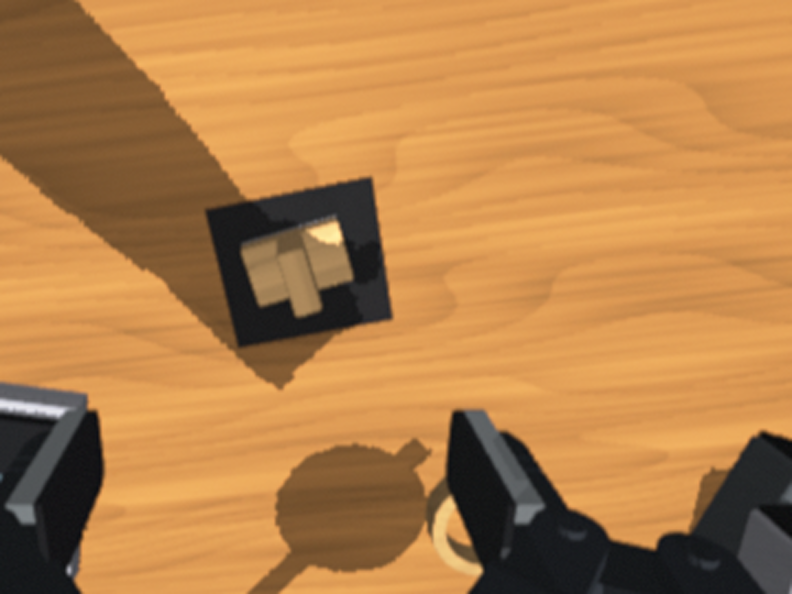

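The crop shows the block on the mat: base corners (240,244), (336,215), (354,280), (258,306), rib top (278,252)–(323,311), mat corners (206,210), (372,178), (392,320), (240,347).

```bash
python3 - <<'E'
from h import *
import json
np.set_printoptions(precision=4,suppress=True)
cm=json.load(open("w5.json"))
for n,h,cs in [("base",.023,[(240,244),(336,215),(354,280),(258,306)]),("rib",.063,[(278,252),(304,246),(323,311),(297,318)]),("mat",.003,[(206,210),(372,178),(392,320),(240,347)])]:
    P=np.array([plane("wrist",(c[0]/2.2+130,c[1]/2.2+60),h,cm)[:2] for c in cs]);e=np.roll(P,-1,0)-P
    print(n,P.mean(0),"len",np.linalg.norm(e,axis=1),"dir deg",np.degrees(np.arctan2(e[:,1],e[:,0]))%180)
E
```

```text
base [0.3971 0.2807] len [0.0684 0.0484 0.0703 0.0471] dir deg [100.3749  10.149   99.2633   7.8653]
rib [0.3988 0.2816] len [0.0166 0.0451 0.0174 0.0459] dir deg [96.6123  9.7822 99.3735  8.7657]
mat [0.4072 0.2844] len [0.1185 0.1085 0.117  0.1085] dir deg [94.1189  4.1302 94.1232  4.902 ]
```

apply_moves:
  targets:
    - {"travel": [0, 0, 0.05], "delta_rot": [0, 0, -0.12]}
    - {"travel": [0, 0, 0.05], "delta_rot": [0, 0, -0.12]}
    - {"travel": [0, 0, 0.05], "delta_rot": [0, 0, -0.12]}
    - {"travel": [0, 0, 0], "delta_rot": [0, 0, 0]}
    - {"travel": [0, 0, 0], "delta_rot": [0, 0, 0]}
  grip: 0.8

```text
time: 28.13
tcp_pos: [0.3588, 0.2665, 0.3979]
orientation: [-3.14, -0.002, -2.985]
force: [-0.3, 0.5, -0.6]
width: 0.0681
finger_force: 0.0
```

```bash
python3 - <<'E'
from h import *
plan(.398,.281,.200,np.radians(189.2))
E
```

```text
t=28.13 p [0.3588 0.2665 0.3979] o [-3.140e+00 -2.000e-03 -2.985e+00] turn -0.005 shift [-0.1026  0.02    0.4948] q6 0.48 F [-0.3  0.5 -0.6] w 0.0681
```

apply_moves:
  targets:
    - {"travel": [-0.05, 0.01, 0.03], "delta_rot": [0, 0, 0]}
    - {"travel": [-0.052, 0.01, 0.03], "delta_rot": [0, 0, 0]}
    - {"travel": [0, 0, 0.08], "delta_rot": [0, 0, 0]}
    - {"travel": [0, 0, 0.08], "delta_rot": [0, 0, 0]}
    - {"travel": [0, 0, 0.08], "delta_rot": [0, 0, 0]}
    - {"travel": [0, 0, 0.08], "delta_rot": [0, 0, 0]}
    - {"travel": [0, 0, 0.06], "delta_rot": [0, 0, 0]}
    - {"travel": [0, 0, 0.04], "delta_rot": [0, 0, 0]}
    - {"travel": [0, 0, 0.013], "delta_rot": [0, 0, 0]}
    - {"travel": [0, 0, 0], "delta_rot": [0, 0, 0]}

```text
time: 28.97
tcp_pos: [0.3983, 0.2821, 0.201]
orientation: [-3.141, -0.001, -2.983]
force: [-0.2, 0.9, 0.8]
width: 0.0679
finger_force: 0.0
```

apply_moves:
  targets:
    - {"travel": [0, 0, 0], "delta_rot": [0, 0, 0]}
    - {"travel": [0, 0, 0], "delta_rot": [0, 0, 0]}
    - {"travel": [0, 0, 0], "delta_rot": [0, 0, 0]}
    - {"travel": [0, 0, 0], "delta_rot": [0, 0, 0]}
    - {"travel": [0, 0, 0], "delta_rot": [0, 0, 0]}
    - {"travel": [0, 0, 0], "delta_rot": [0, 0, 0]}
    - {"travel": [0, 0, 0], "delta_rot": [0, 0, 0]}
    - {"travel": [0, 0, 0], "delta_rot": [0, 0, 0]}
  grip: 0
  grip_force: 80

```text
time: 29.63
tcp_pos: [0.3984, 0.2826, 0.2024]
orientation: [3.141, 0.003, -2.981]
force: [0.1, -1.6, 6.7]
width: 0.0171
finger_force: 79.0
```

```bash
python3 - <<'E'
from h import *
np.set_printoptions(precision=4,suppress=True)
plan(.398,.281,.200,np.radians(189.2))
C=np.array([.5426,-.0471]);t=np.radians(-15.1);R=np.array([[np.cos(t),-np.sin(t)],[np.sin(t),np.cos(t)]])
for y in (.130,.095,0,-.095):print(y,C+R@[-.062,y])
E
```

```text
t=29.63 p [0.3984 0.2826 0.2024] o [ 3.141  0.003 -2.981] turn 0.000 shift [ 0.0016 -0.0038  0.0061] q6 0.46 F [ 0.1 -1.6  6.7] w 0.0171
0.13 [0.5166 0.0946]
0.095 [0.5075 0.0608]
0 [ 0.4827 -0.0309]
-0.095 [ 0.458  -0.1227]
```

apply_moves:
  targets:
    - {"travel": [0, 0, -0.03], "delta_rot": [0, 0, 0]}
    - {"travel": [0, 0, -0.06], "delta_rot": [0, 0, 0]}
    - {"travel": [0, 0, -0.07], "delta_rot": [0, 0, 0]}
    - {"travel": [0, 0, -0.07], "delta_rot": [0, 0, 0]}
    - {"travel": [0, 0, 0], "delta_rot": [0, 0, 0.135]}
    - {"travel": [0, 0, 0], "delta_rot": [0, 0, 0.135]}
    - {"travel": [0, 0, 0], "delta_rot": [0, 0, 0.135]}
    - {"travel": [0, 0, 0], "delta_rot": [0, 0, 0.135]}
    - {"travel": [0, 0, 0], "delta_rot": [0, 0, 0]}

```text
time: 30.38
tcp_pos: [0.3975, 0.2824, 0.2932]
orientation: [3.141, -0.0, 2.877]
force: [0.2, 0.2, -2.0]
width: 0.0171
finger_force: 77.9
```

```bash
python3 - <<'E'
from h import *
np.set_printoptions(precision=4,suppress=True)
plan(.5072,.0598,.265,np.radians(164.9))
P=np.array([plane("side",(c[0]*.475+60,c[1]*.475+100),.045)[:2] for c in [(305,262),(417,222),(515,372),(388,420)]]);e=np.roll(P,-1,0)-P
print(P,P.mean(0),np.linalg.norm(e,axis=1),np.degrees(np.arctan2(e[:,1],e[:,0]))%180)
a=bot.get_image("scene");cv2.imwrite("pics/c6.png",cv2.resize(a[130:290,200:400],(800,640))[:600])
E
```

```text
t=30.38 p [0.3975 0.2824 0.2932] o [ 3.141 -0.     2.877] turn -0.002 shift [-0.4098 -0.4657  0.0706] q6 0.88 F [ 0.2  0.2 -2. ] w 0.0171
[[ 0.4944  0.0876]
 [ 0.6518  0.044 ]
 [ 0.5784 -0.2082]
 [ 0.4274 -0.1571]] [ 0.538  -0.0584] [0.1633 0.2626 0.1594 0.2537] [164.507   73.7811 161.329   74.6829]
```

View pics/c6.png

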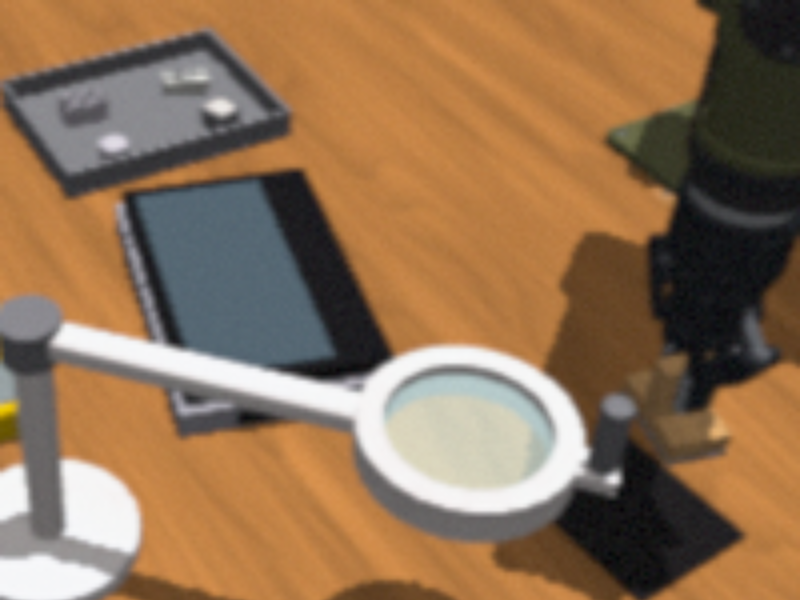

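The block is held upright clear of the mat. The side-view unit estimate differs by about 1 cm, so I re-measure the panel by colour mask in side and scene.

```bash
python3 - <<'E'
from h import *
np.set_printoptions(precision=4,suppress=True)
import json
S={"side":bot.get_image("side"),"scene":bot.get_image("scene"),"wrist":cv2.imread("pics/w3.png")}
cms={"side":None,"scene":None,"wrist":json.load(open("w3.json"))}
C=[.5426,-.0471,.045]
for n,a in S.items():
    hsv=cv2.cvtColor(a,cv2.COLOR_BGR2HSV);b,g,r=[a[...,i].astype(int) for i in range(3)]
    roi=np.zeros(a.shape[:2],np.uint8)
    t=np.radians(-15.1);q=[proj(n,[C[0]+np.cos(t)*x-np.sin(t)*y,C[1]+np.sin(t)*x+np.cos(t)*y,.045],cms[n]) for x,y in [(-.11,-.155),(.11,-.155),(.11,.155),(-.11,.155)]]
    cv2.fillPoly(roi,[np.int32(q)],255)
    # glass: bluish, mid brightness
    m=((b-r>12)&(hsv[...,2]>55)).astype(np.uint8)*255&roi
    if n!="wrist":
        m=cv2.morphologyEx(m,cv2.MORPH_OPEN,np.ones((3,3)));c=max(cv2.findContours(m,0,2)[0],key=cv2.contourArea)[:,0]
        P=np.float32([plane(n,p,.045)[:2] for p in c]);R=cv2.minAreaRect(P*1000);print(n,"glass",R);print(cv2.boxPoints(R))
    # whole: panel dark or glass
    m=((r-b<15)&(hsv[...,2]<140)).astype(np.uint8)*255&roi
    m=cv2.morphologyEx(m,cv2.MORPH_OPEN,np.ones((3,3)));c=max(cv2.findContours(m,0,2)[0],key=cv2.contourArea)[:,0]
    P=np.float32([plane(n,p,.045,cms[n])[:2] for p in c]);R=cv2.minAreaRect(P*1000);print(n,"panel",R);print(cv2.boxPoints(R))
E
```

```text
side glass ((559.4013671875, -55.54768371582031), (239.33773803710938, 115.97330474853516), 74.67013549804688)
[[ 471.8404 -155.6284]
 [ 583.6873 -186.289 ]
 [ 646.9624   44.5331]
 [ 535.1155   75.1936]]
side panel ((536.37353515625, -56.61170959472656), (262.8387145996094, 168.65106201171875), 74.72015380859375)
[[ 420.3955 -161.1628]
 [ 583.0847 -205.608 ]
 [ 652.3516   47.9394]
 [ 489.6624   92.3846]]
scene glass ((559.618408203125, -54.228729248046875), (239.3708038330078, 116.59272003173828), 74.63973999023438)
[[ 471.7013 -154.1969]
 [ 584.1293 -185.0809]
 [ 647.5355   45.7395]
 [ 535.1075   76.6234]]
scene panel ((550.6874389648438, -39.410736083984375), (268.584228515625, 169.14527893066406), 74.65301513671875)
[[ 433.5883 -146.5308]
 [ 596.702  -191.2974]
 [ 667.7865   67.7093]
 [ 504.6729  112.476 ]]
wrist panel ((543.4151611328125, -48.22074890136719), (256.1614685058594, 169.02926635742188), 74.75303649902344)
[[ 428.1927 -149.5675]
 [ 591.2723 -194.0189]
 [ 658.6377   53.126 ]
 [ 495.558    97.5774]]
```

```bash
python3 - <<'E'
from h import *
np.set_printoptions(precision=4,suppress=True)
import json
cm=json.load(open("w3.json"));t=np.radians(-15.3)
for C in [(.5451,-.0498)]:
  for n,c in [("glassNL",(118,195)),("glassN",(264,405)),("glassFL",(308,77)),("glassFR",(518,441)),("housFL",(316,32)),("housFR",(540,441)),("housNL",(33,216)),("panelNR",(295,573)),("nearedge",(200,445))]:
    p=plane("wrist",(c[0]/2.7+150,c[1]/2.7+70),.045,cm)[:2];d=p-C
    print(n,p,"local",np.cos(t)*d[0]+np.sin(t)*d[1],-np.sin(t)*d[0]+np.cos(t)*d[1])
plan(.5072,.0598,.265,np.radians(164.7))
R=np.array([[np.cos(t),-np.sin(t)],[np.sin(t),np.cos(t)]])
for y in (.094,-.094):print(np.array([.5451,-.0498])+R@[-.062,y])
E
```

```text
glassNL [0.5363 0.0743] local -0.04120099943753647 0.11743207487580487
glassN [ 0.5004 -0.0603] local -0.04035678982490074 -0.021901942979735214
glassFL [0.6442 0.0428] local 0.07114834042462309 0.11551699186018831
glassFR [ 0.5832 -0.1821] local 0.07170475054953374 -0.11757922243366621
housFL [0.6616 0.0541] local 0.08490434157365315 0.13099353428584534
housFR [ 0.5919 -0.1914] local 0.08245301887930363 -0.12419740964156144
housNL [0.4979 0.0996] local -0.08496544363565817 0.13167658544227018
panelNR [ 0.4299 -0.1509] local -0.08440642542571916 -0.12792174339876833
nearedge [ 0.4566 -0.0505] local -0.08514957715821508 -0.02401979255834252
t=30.53 p [0.3976 0.2824 0.2931] o [-3.142 -0.     2.881] turn 0.008 shift [-0.4111 -0.4644  0.0702] q6 0.88 F [-0.5  0.5 -1.3] w 0.0172
[0.5101 0.0572]
[ 0.4605 -0.1241]
```

apply_moves:
  targets:
    - {"travel": [-0.042, -0.047, 0], "delta_rot": [0, 0, 0]}
    - {"travel": [-0.042, -0.047, 0], "delta_rot": [0, 0, 0]}
    - {"travel": [-0.042, -0.047, 0], "delta_rot": [0, 0, 0]}
    - {"travel": [-0.042, -0.047, 0], "delta_rot": [0, 0, 0]}
    - {"travel": [-0.042, -0.047, 0], "delta_rot": [0, 0, 0]}
    - {"travel": [-0.042, -0.047, 0], "delta_rot": [0, 0, 0]}
    - {"travel": [-0.042, -0.047, 0], "delta_rot": [0, 0, 0]}
    - {"travel": [-0.042, -0.047, 0], "delta_rot": [0, 0, 0]}
    - {"travel": [-0.042, -0.047, 0], "delta_rot": [0, 0, 0]}
    - {"travel": [-0.042, -0.047, 0], "delta_rot": [0, 0, 0]}

```text
time: 31.37
tcp_pos: [0.5115, 0.056, 0.293]
orientation: [3.142, -0.0, 2.88]
force: [0.8, 0.7, -1.3]
width: 0.0169
finger_force: 78.3
```

apply_moves:
  targets:
    - {"travel": [0, 0, 0.03], "delta_rot": [0, 0, 0]}
    - {"travel": [0, 0, 0.03], "delta_rot": [0, 0, 0]}
    - {"travel": [0, 0, 0.03], "delta_rot": [0, 0, 0]}
    - {"travel": [0, 0, 0.015], "delta_rot": [0, 0, 0]}
    - {"travel": [0, 0, 0], "delta_rot": [0, 0, 0]}
    - {"travel": [0, 0, 0], "delta_rot": [0, 0, 0]}

```text
time: 31.87
tcp_pos: [0.511, 0.0573, 0.251]
orientation: [-3.141, -0.001, 2.879]
force: [-0.5, 0.1, -1.0]
width: 0.017
finger_force: 78.4
```

```bash
python3 - <<'E'
from h import *
plan(.512,.0567,.2444,np.radians(164.7))
a=bot.get_image("wrist");cv2.imwrite("pics/w7.png",a)
E
```

```text
t=31.87 p [0.511  0.0573 0.251 ] o [-3.141e+00 -1.000e-03  2.879e+00] turn 0.006 shift [-0.0029 -0.0007  0.0164] q6 0.37 F [-0.5  0.1 -1. ] w 0.0170
```

View pics/w7.png

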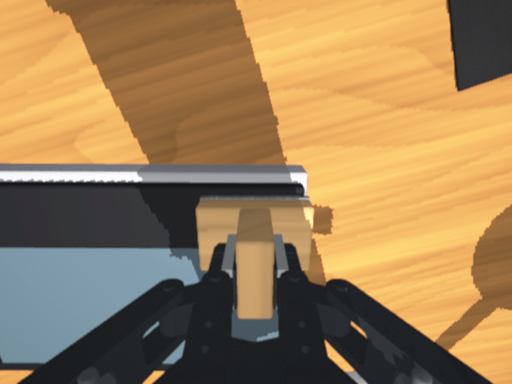

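The wrist view shows the block over the left end. The panel's black border spans rows 183 to 247 and the sole's near edge is at row 198. I check these in world terms.

```bash
python3 - <<'E'
from h import *
np.set_printoptions(precision=4,suppress=True)
t=np.radians(-15.3);C=np.array([.5451,-.0498])
for n,c,z in [("steel outer",(100,165),.045),("panel near",(100,183),.045),("glass near",(100,247),.045),("glassL",(100,247),.045),("housing left",(308,172),.045),("panel left",(303,187),.045),("glass far",(30,364),.045),("sole nearL",(201,198),.0516),("sole nearR",(309,198),.0516),("panel near2",(20,183),.045)]:
    p=plane("wrist",c,z)[:2];d=p-C
    print(n,p,"local",np.cos(t)*d[0]+np.sin(t)*d[1],-np.sin(t)*d[0]+np.cos(t)*d[1])
E
```

```text
steel outer [ 0.4456 -0.0273] local -0.10192057845359884 -0.004591936136806182
panel near [ 0.4569 -0.0327] local -0.08960622399144934 -0.006771952779785748
glass near [ 0.5015 -0.0538] local -0.04096974289750212 -0.015382094591657632
glassL [ 0.5015 -0.0538] local -0.04096974289750212 -0.015382094591657632
housing left [0.4852 0.1028] local -0.09803269022785821 0.131350161863131
panel left [0.4945 0.0975] local -0.08762550240944739 0.12872374183583526
glass far [ 0.5913 -0.1619] local 0.07414229405765144 -0.09590935842150135
sole nearL [0.4823 0.0309] local -0.08182525393620298 0.06128837619843957
sole nearR [0.5006 0.0991] local -0.08225652475655934 0.13189476850526227
panel near2 [ 0.4431 -0.0842] local -0.08928030897849329 -0.06009503098810799
```

apply_moves:
  targets:
    - {"travel": [0, 0, 0.006], "delta_rot": [0, 0, 0.006]}
    - {"travel": [0, 0, 0.006], "delta_rot": [0, 0, 0]}
    - {"travel": [0, 0, 0.004], "delta_rot": [0, 0, 0]}
    - {"travel": [0, 0, 0], "delta_rot": [0, 0, 0]}
    - {"travel": [0, 0, 0], "delta_rot": [0, 0, 0]}

```text
time: 32.33
tcp_pos: [0.5111, 0.0572, 0.2447]
orientation: [-3.142, -0.0, 2.874]
force: [0.1, 0.1, -1.1]
width: 0.0172
finger_force: 78.4
```

apply_moves:
  targets:
    - {"travel": [0, 0, 0.002], "delta_rot": [0, 0, 0]}
    - {"travel": [0, 0, 0.002], "delta_rot": [0, 0, 0]}
    - {"travel": [0, 0, 0], "delta_rot": [0, 0, 0]}
    - {"travel": [0, 0, 0], "delta_rot": [0, 0, 0]}

```text
time: 32.67
tcp_pos: [0.5111, 0.0572, 0.2436]
orientation: [3.141, 0.0, 2.874]
force: [-2.5, -0.1, 4.9]
width: 0.017
finger_force: 79.2
```

apply_moves:
  targets:
    - {"travel": [0, 0, 0.002], "delta_rot": [0, 0, 0]}
    - {"travel": [0, 0, 0.002], "delta_rot": [0, 0, 0]}
    - {"travel": [0, 0, 0.002], "delta_rot": [0, 0, 0]}
    - {"travel": [0, 0, 0], "delta_rot": [0, 0, 0]}
    - {"travel": [0, 0, 0], "delta_rot": [0, 0, 0]}

```text
time: 33.08
tcp_pos: [0.5111, 0.0572, 0.2415]
orientation: [3.141, 0.001, 2.874]
force: [-3.1, -0.2, 9.3]
width: 0.0169
finger_force: 79.5
```

```bash
python3 - <<'E'
from h import *
plan(.4615,-.1240,.242,np.radians(164.7))
E
```

```text
t=33.08 p [0.5111 0.0572 0.2415] o [3.141e+00 1.000e-03 2.874e+00] turn -0.001 shift [ 0.     -0.4697 -0.0013] q6 0.38 F [-3.1 -0.2  9.3] w 0.0169
```

apply_moves:
  targets:
    - {"travel": [0, -0.003, 0], "delta_rot": [0, 0, 0]}
    - {"travel": [0, -0.006, 0], "delta_rot": [0, 0, 0]}
    - {"travel": [0, -0.006, 0], "delta_rot": [0, 0, 0]}
    - {"travel": [0, -0.006, 0], "delta_rot": [0, 0, 0]}
    - {"travel": [0, -0.006, 0], "delta_rot": [0, 0, 0]}
    - {"travel": [0, -0.006, 0], "delta_rot": [0, 0, 0]}
    - {"travel": [0, -0.006, 0], "delta_rot": [0, 0, 0]}
    - {"travel": [0, -0.006, 0], "delta_rot": [0, 0, 0]}
    - {"travel": [0, -0.006, 0], "delta_rot": [0, 0, 0]}
    - {"travel": [0, -0.006, 0], "delta_rot": [0, 0, 0]}

```text
time: 33.92
tcp_pos: [0.5072, 0.0363, 0.2424]
orientation: [3.136, 0.005, 2.875]
force: [1.3, 4.9, 6.7]
width: 0.0171
finger_force: 79.8
```

apply_moves:
  targets:
    - {"travel": [0, -0.006, 0.001], "delta_rot": [0, 0, 0]}
    - {"travel": [0, -0.006, 0.001], "delta_rot": [0, 0, 0]}
    - {"travel": [0, -0.006, 0], "delta_rot": [0, 0, 0]}
    - {"travel": [0, -0.006, 0], "delta_rot": [0, 0, 0]}
    - {"travel": [0, -0.006, 0], "delta_rot": [0, 0, 0]}
    - {"travel": [0, -0.006, 0], "delta_rot": [0, 0, 0]}
    - {"travel": [0, -0.006, 0], "delta_rot": [0, 0, 0]}
    - {"travel": [0, -0.006, 0], "delta_rot": [0, 0, 0]}
    - {"travel": [0, -0.006, 0], "delta_rot": [0, 0, 0]}
    - {"travel": [0, -0.006, 0], "delta_rot": [0, 0, 0]}

```text
time: 34.75
tcp_pos: [0.5012, 0.0132, 0.2418]
orientation: [3.135, 0.006, 2.875]
force: [2.0, 4.7, 7.9]
width: 0.0172
finger_force: 79.8
```

apply_moves:
  targets:
    - {"travel": [0, -0.006, 0], "delta_rot": [0, 0, 0]}
    - {"travel": [0, -0.006, 0], "delta_rot": [0, 0, 0]}
    - {"travel": [0, -0.006, 0], "delta_rot": [0, 0, 0]}
    - {"travel": [0, -0.006, 0], "delta_rot": [0, 0, 0]}
    - {"travel": [0, -0.006, 0], "delta_rot": [0, 0, 0]}
    - {"travel": [0, -0.006, 0], "delta_rot": [0, 0, 0]}
    - {"travel": [0, -0.006, 0], "delta_rot": [0, 0, 0]}
    - {"travel": [0, -0.006, 0], "delta_rot": [0, 0, 0]}
    - {"travel": [0, -0.006, 0], "delta_rot": [0, 0, 0]}
    - {"travel": [0, -0.006, 0], "delta_rot": [0, 0, 0]}

```text
time: 35.58
tcp_pos: [0.4949, -0.0101, 0.2417]
orientation: [3.135, 0.006, 2.875]
force: [0.9, 6.0, 7.4]
width: 0.017
finger_force: 79.8
```

apply_moves:
  targets:
    - {"travel": [0, -0.006, 0], "delta_rot": [0, 0, 0]}
    - {"travel": [0, -0.006, 0], "delta_rot": [0, 0, 0]}
    - {"travel": [0, -0.006, 0], "delta_rot": [0, 0, 0]}
    - {"travel": [0, -0.006, 0], "delta_rot": [0, 0, 0]}
    - {"travel": [0, -0.006, 0], "delta_rot": [0, 0, 0]}
    - {"travel": [0, -0.006, 0], "delta_rot": [0, 0, 0]}
    - {"travel": [0, -0.006, 0], "delta_rot": [0, 0, 0]}
    - {"travel": [0, -0.006, 0], "delta_rot": [0, 0, 0]}
    - {"travel": [0, -0.006, 0], "delta_rot": [0, 0, 0]}
    - {"travel": [0, -0.006, 0], "delta_rot": [0, 0, 0]}

```text
time: 36.42
tcp_pos: [0.4886, -0.0333, 0.2417]
orientation: [3.136, 0.006, 2.875]
force: [2.2, 5.6, 8.2]
width: 0.0171
finger_force: 79.8
```

```bash
python3 - <<'E'
from h import *
plan(.4615,-.1240,.242,np.radians(164.7))
E
```

```text
t=36.42 p [ 0.4886 -0.0333  0.2417] o [3.136 0.006 2.875] turn 0.000 shift [ 0.0055 -0.2365 -0.0007] q6 0.20 F [2.2 5.6 8.2] w 0.0171
```

Stable; continue with a tiny lateral correction.

apply_moves:
  targets:
    - {"travel": [0.001, -0.006, 0], "delta_rot": [0, 0, 0]}
    - {"travel": [0.001, -0.006, 0], "delta_rot": [0, 0, 0]}
    - {"travel": [0.001, -0.006, 0], "delta_rot": [0, 0, 0]}
    - {"travel": [0.001, -0.006, 0], "delta_rot": [0, 0, 0]}
    - {"travel": [0.001, -0.006, 0], "delta_rot": [0, 0, 0]}
    - {"travel": [0, -0.006, 0], "delta_rot": [0, 0, 0]}
    - {"travel": [0, -0.006, 0], "delta_rot": [0, 0, 0]}
    - {"travel": [0, -0.006, 0], "delta_rot": [0, 0, 0]}
    - {"travel": [0, -0.006, 0], "delta_rot": [0, 0, 0]}
    - {"travel": [0, -0.006, 0], "delta_rot": [0, 0, 0]}

```text
time: 37.25
tcp_pos: [0.4803, -0.0561, 0.2417]
orientation: [3.136, 0.006, 2.875]
force: [2.4, 5.5, 8.3]
width: 0.0167
finger_force: 79.8
```

apply_moves:
  targets:
    - {"travel": [0, -0.006, 0], "delta_rot": [0, 0, 0]}
    - {"travel": [0, -0.006, 0], "delta_rot": [0, 0, 0]}
    - {"travel": [0, -0.006, 0], "delta_rot": [0, 0, 0]}
    - {"travel": [0, -0.006, 0], "delta_rot": [0, 0, 0]}
    - {"travel": [0, -0.006, 0], "delta_rot": [0, 0, 0]}
    - {"travel": [0, -0.006, 0], "delta_rot": [0, 0, 0]}
    - {"travel": [0, -0.006, 0], "delta_rot": [0, 0, 0]}
    - {"travel": [0, -0.006, 0], "delta_rot": [0, 0, 0]}
    - {"travel": [0, -0.006, 0], "delta_rot": [0, 0, 0]}
    - {"travel": [0, -0.006, 0], "delta_rot": [0, 0, 0]}

```text
time: 38.08
tcp_pos: [0.4739, -0.0793, 0.2416]
orientation: [3.136, 0.006, 2.875]
force: [2.5, 6.6, 8.0]
width: 0.017
finger_force: 79.8
```

apply_moves:
  targets:
    - {"travel": [0, -0.006, 0], "delta_rot": [0, 0, 0]}
    - {"travel": [0, -0.006, 0], "delta_rot": [0, 0, 0]}
    - {"travel": [0, -0.006, 0], "delta_rot": [0, 0, 0]}
    - {"travel": [0, -0.006, 0], "delta_rot": [0, 0, 0]}
    - {"travel": [0, -0.006, 0], "delta_rot": [0, 0, 0]}
    - {"travel": [0, -0.006, 0], "delta_rot": [0, 0, 0]}
    - {"travel": [0, -0.006, 0], "delta_rot": [0, 0, 0]}
    - {"travel": [0, -0.006, 0], "delta_rot": [0, 0, 0]}
    - {"travel": [0, -0.006, 0], "delta_rot": [0, 0, 0]}
    - {"travel": [0, -0.006, 0], "delta_rot": [0, 0, 0]}

```text
time: 38.92
tcp_pos: [0.4674, -0.1025, 0.2416]
orientation: [3.136, 0.006, 2.875]
force: [2.4, 5.9, 7.5]
width: 0.017
finger_force: 79.8
```

```bash
python3 - <<'E'
from h import *
plan(.4615,-.1240,.242,np.radians(164.7))
E
```

```text
t=38.92 p [ 0.4674 -0.1025  0.2416] o [3.136 0.006 2.875] turn 0.000 shift [ 0.0002 -0.0557 -0.001 ] q6 0.05 F [2.4 5.9 7.5] w 0.0170
```

apply_moves:
  targets:
    - {"travel": [0, -0.006, 0], "delta_rot": [0, 0, 0]}
    - {"travel": [0, -0.006, 0], "delta_rot": [0, 0, 0]}
    - {"travel": [0, -0.006, 0], "delta_rot": [0, 0, 0]}
    - {"travel": [0, -0.006, 0], "delta_rot": [0, 0, 0]}
    - {"travel": [0, -0.006, 0], "delta_rot": [0, 0, 0]}
    - {"travel": [0, -0.006, 0], "delta_rot": [0, 0, 0]}
    - {"travel": [0, -0.006, 0], "delta_rot": [0, 0, 0]}
    - {"travel": [0, -0.006, 0], "delta_rot": [0, 0, 0]}
    - {"travel": [0, -0.006, 0], "delta_rot": [0, 0, 0]}
    - {"travel": [0, 0, 0], "delta_rot": [0, 0, 0]}

```text
time: 39.75
tcp_pos: [0.4616, -0.1237, 0.2415]
orientation: [3.137, 0.006, 2.874]
force: [2.0, 5.2, 7.8]
width: 0.0171
finger_force: 79.8
```

```bash
python3 - <<'E'
from h import *
np.set_printoptions(precision=4,suppress=True)
plan(.4615,-.1240,.242,np.radians(164.7))
a=bot.get_image("wrist");cv2.imwrite("pics/w8.png",a)
s=bot.get_image("side");cv2.imwrite("pics/s8.png",cv2.resize(s[180:320,140:350],(800,533),interpolation=cv2.INTER_CUBIC))
E
```

```text
t=39.75 p [ 0.4616 -0.1237  0.2415] o [3.137 0.006 2.874] turn -0.000 shift [ 0.     -0.0008 -0.0012] q6 0.00 F [2.  5.2 7.8] w 0.0171
```

View pics/w8.png

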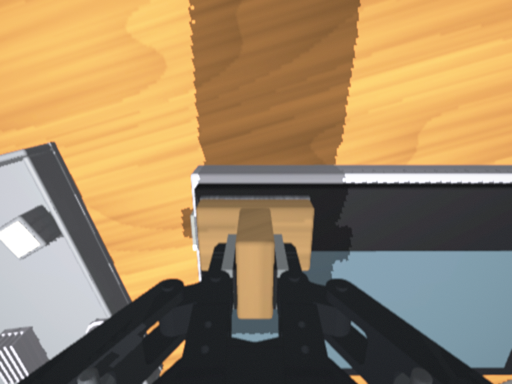

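The block has reached the right end: its right face at col 197 is on the panel's end at about col 199. Now I lift it and take it back to the mat.

apply_moves:
  targets:
    - {"travel": [0, 0, -0.02], "delta_rot": [0, 0, 0]}
    - {"travel": [0, 0, -0.04], "delta_rot": [0, 0, 0]}
    - {"travel": [0, 0, -0.05], "delta_rot": [0, 0, 0]}
    - {"travel": [0, 0, -0.05], "delta_rot": [0, 0, 0]}
    - {"travel": [0, 0, 0], "delta_rot": [0, 0, -0.11]}
    - {"travel": [0, 0, 0], "delta_rot": [0, 0, -0.11]}
    - {"travel": [0, 0, 0], "delta_rot": [0, 0, -0.11]}
    - {"travel": [0, 0, 0], "delta_rot": [0, 0, -0.11]}
    - {"travel": [0, 0, 0], "delta_rot": [0, 0, 0]}

```text
time: 40.6
tcp_pos: [0.459, -0.124, 0.3037]
orientation: [-3.141, -0.001, -3.063]
force: [0.3, -0.4, -2.6]
width: 0.0168
finger_force: 78.4
```

apply_moves:
  targets:
    - {"travel": [0.004, 0.079, 0], "delta_rot": [0, 0, 0]}
    - {"travel": [0.004, 0.079, 0], "delta_rot": [0, 0, 0]}
    - {"travel": [0.004, 0.079, 0], "delta_rot": [0, 0, 0]}
    - {"travel": [0.004, 0.079, 0], "delta_rot": [0, 0, 0]}
    - {"travel": [0.004, 0.079, 0], "delta_rot": [0, 0, 0]}
    - {"travel": [0.004, 0.079, 0], "delta_rot": [0, 0, 0]}
    - {"travel": [0.004, 0.079, 0], "delta_rot": [0, 0, 0]}
    - {"travel": [0.004, 0.079, 0], "delta_rot": [0, 0, 0]}
    - {"travel": [0.004, 0.079, 0], "delta_rot": [0, 0, 0]}
    - {"travel": [0.004, 0.079, 0], "delta_rot": [0, 0, 0]}

```text
time: 41.43
tcp_pos: [0.4182, 0.1912, 0.3038]
orientation: [-3.141, -0.0, -3.066]
force: [0.5, -0.1, -2.1]
width: 0.0171
finger_force: 78.7
```

apply_moves:
  targets:
    - {"travel": [0.004, 0.079, 0], "delta_rot": [0, 0, 0]}
    - {"travel": [0.004, 0.079, 0], "delta_rot": [0, 0, 0]}
    - {"travel": [0.004, 0.079, 0], "delta_rot": [0, 0, 0]}
    - {"travel": [0, 0, 0], "delta_rot": [0, 0, 0]}
    - {"travel": [0, 0, 0], "delta_rot": [0, 0, 0]}

```text
time: 41.85
tcp_pos: [0.4064, 0.2853, 0.3036]
orientation: [-3.141, -0.0, -3.063]
force: [-0.4, -0.8, -1.3]
width: 0.0169
finger_force: 79.0
```

```bash
python3 - <<'E'
from h import *
plan(.4075,.2835,.203,np.radians(184.5))
a=bot.get_image("wrist");cv2.imwrite("pics/w9.png",a)
E
```

```text
t=41.85 p [0.4064 0.2853 0.3036] o [-3.141 -0.    -3.063] turn 0.001 shift [-0.0024 -0.0047  0.2514] q6 0.53 F [-0.4 -0.8 -1.3] w 0.0169
```

View pics/w9.png

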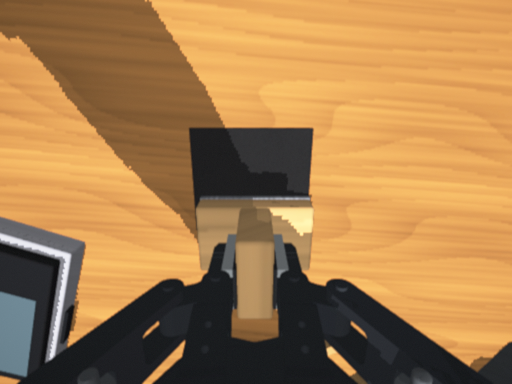

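The view shows the mat aligned with the block, its near edge on row 128, cols 190 to 313, and the block still held upright.

```bash
python3 - <<'E'
from h import *
np.set_printoptions(precision=4,suppress=True)
L=plane("wrist",(190,128),.003)[:2];R=plane("wrist",(313,128),.003)[:2]
e=(L-R);n=np.array([e[1],-e[0]]);n/=np.linalg.norm(n);n*=np.sign(n[0]);m=(L+R)/2
print(L,R,np.linalg.norm(e),"centre",m+n*.055)
E
```

```text
[0.3566 0.2197] [0.3473 0.3371] 0.117836993045316 centre [0.4068 0.2827]
```

apply_moves:
  targets:
    - {"travel": [-0.001, -0.006, 0.05], "delta_rot": [0, 0, 0]}
    - {"travel": [0, 0, 0.06], "delta_rot": [0, 0, 0]}
    - {"travel": [0, 0, 0.06], "delta_rot": [0, 0, 0]}
    - {"travel": [0, 0, 0.04], "delta_rot": [0, 0, 0]}
    - {"travel": [0, 0, 0.02], "delta_rot": [0, 0, 0]}
    - {"travel": [0, 0, 0.01], "delta_rot": [0, 0, 0]}
    - {"travel": [0, 0, 0.008], "delta_rot": [0, 0, 0]}
    - {"travel": [0, 0, 0.004], "delta_rot": [0, 0, 0]}
    - {"travel": [0, 0, 0], "delta_rot": [0, 0, 0]}
    - {"travel": [0, 0, 0], "delta_rot": [0, 0, 0]}

```text
time: 42.73
tcp_pos: [0.4077, 0.2818, 0.2039]
orientation: [3.141, 0.001, -3.064]
force: [-0.5, -0.3, -0.8]
width: 0.0168
finger_force: 79.1
```

apply_moves:
  targets:
    - {"travel": [0, 0, 0.002], "delta_rot": [0, 0, 0]}
    - {"travel": [0, 0, 0.002], "delta_rot": [0, 0, 0]}
    - {"travel": [0, 0, 0], "delta_rot": [0, 0, 0]}
    - {"travel": [0, 0, 0], "delta_rot": [0, 0, 0]}

```text
time: 43.07
tcp_pos: [0.4075, 0.2819, 0.2024]
orientation: [3.141, 0.001, -3.064]
force: [-1.0, -0.7, 6.5]
width: 0.0171
finger_force: 80.0
```

apply_moves:
  targets:
    - {"travel": [0, 0, 0], "delta_rot": [0, 0, 0]}
    - {"travel": [0, 0, 0], "delta_rot": [0, 0, 0]}
    - {"travel": [0, 0, 0], "delta_rot": [0, 0, 0]}
    - {"travel": [0, 0, 0], "delta_rot": [0, 0, 0]}
    - {"travel": [0, 0, 0], "delta_rot": [0, 0, 0]}
    - {"travel": [0, 0, -0.04], "delta_rot": [0, 0, 0]}
    - {"travel": [0, 0, -0.08], "delta_rot": [0, 0, 0]}
    - {"travel": [0, 0, -0.08], "delta_rot": [0, 0, 0]}
    - {"travel": [0, 0, -0.08], "delta_rot": [0, 0, 0]}
    - {"travel": [0, 0, -0.08], "delta_rot": [0, 0, 0]}
  grip: 0.7

```text
time: 43.9
tcp_pos: [0.4069, 0.2814, 0.3468]
orientation: [-3.141, -0.001, -3.064]
force: [0.3, 0.7, -0.1]
width: 0.0599
finger_force: 0.0
```

apply_moves:
  targets:
    - {"travel": [0.06, 0, -0.08], "delta_rot": [0, 0, 0]}
    - {"travel": [0.06, 0, -0.08], "delta_rot": [0, 0, 0]}
    - {"travel": [0, 0, -0.08], "delta_rot": [0, 0, 0]}
    - {"travel": [0, 0, 0], "delta_rot": [0, 0, 0]}
    - {"travel": [0, 0, 0], "delta_rot": [0, 0, 0]}
  grip: 1

```text
time: 44.32
tcp_pos: [0.3596, 0.2783, 0.4436]
orientation: [3.139, 0.004, -3.063]
force: [0.8, 0.6, -0.8]
width: 0.0853
finger_force: 0.0
```

```bash
python3 - <<'E'
from h import *
import json
plan(.55,.353,.396,.75)
cm=bot.camera_model("wrist");a=bot.get_image("wrist");cv2.imwrite("pics/w10.png",a)
json.dump({k:np.array(cm[k]).tolist() for k in("K","cam_to_world")},open("w10.json","w"))
E
```

```text
t=44.32 p [0.3596 0.2783 0.4436] o [ 3.139  0.004 -3.063] turn 3.145 shift [0.4757 0.1877 0.119 ] q6 0.58 F [ 0.8  0.6 -0.8] w 0.0853
```

View pics/w10.png

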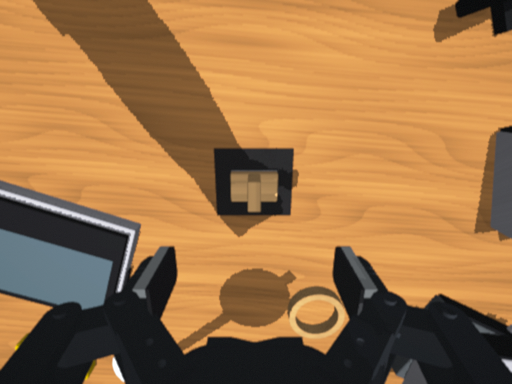

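The block stands centred on the mat: block about (254,188), mat cols 215–293, rows 149–216. Now the lamp.

apply_moves:
  targets:
    - {"travel": [-0.06, 0.018, 0], "delta_rot": [0, 0, 0]}
    - {"travel": [-0.06, 0.018, 0], "delta_rot": [0, 0, 0]}
    - {"travel": [-0.06, 0.018, 0], "delta_rot": [0, 0, 0]}
    - {"travel": [-0.06, 0.018, 0], "delta_rot": [0, 0, 0]}
    - {"travel": [-0.06, 0.019, 0], "delta_rot": [0, 0, 0]}
    - {"travel": [-0.06, 0.019, 0], "delta_rot": [0, 0, 0]}
    - {"travel": [-0.06, 0.019, 0], "delta_rot": [0, 0, 0]}
    - {"travel": [-0.058, 0.018, 0], "delta_rot": [0, 0, 0]}
    - {"travel": [0, 0, 0], "delta_rot": [0, 0, 0]}
    - {"travel": [0, 0, 0], "delta_rot": [0, 0, 0]}

```text
time: 45.2
tcp_pos: [0.5464, 0.3514, 0.438]
orientation: [-3.139, -0.005, -3.065]
force: [-0.6, 0.4, -0.2]
width: 0.0854
finger_force: 0.0
```

```bash
python3 - <<'E'
from h import *
plan(.5456,.3517,.399)
a=bot.get_image("wrist");cv2.imwrite("pics/w11.png",a[150:384])
g=cv2.cvtColor(a,cv2.COLOR_BGR2HSV)
print(proj("wrist",[.5456,.3517,.257]),proj("wrist",[.5456,.3517,.216]))
E
```

```text
t=45.20 p [0.5464 0.3514 0.438 ] o [-3.139 -0.005 -3.065] turn 0.000 shift [0.0019 0.0009 0.0976] q6 0.49 F [-0.6  0.4 -0.2] w 0.0854
[253.09051939 240.76481197] [253.46118197 214.03633458]
```

View pics/w11.png

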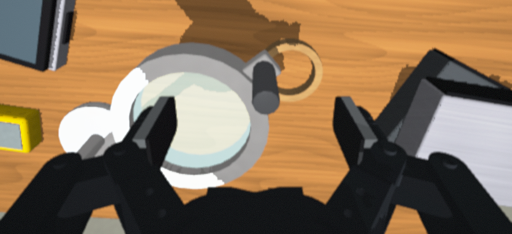

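The lamp grip's top shows at (265,250), about 12 px right of the prediction and between the open fingers.

```bash
python3 - <<'E'
from h import *
p=plane("wrist",(265,250),.257);print(p);plan(p[0],p[1],.399)
E
```

```text
[0.55149365 0.35962579 0.257     ]
t=45.25 p [0.5455 0.3511 0.4389] o [-3.139 -0.004 -3.064] turn 0.000 shift [-0.0165  0.0201  0.0998] q6 0.49 F [-0.1 -0.  -0. ] w 0.0855
```

apply_moves:
  targets:
    - {"travel": [-0.008, 0.01, 0], "delta_rot": [0, 0, 0]}
    - {"travel": [-0.008, 0.01, 0], "delta_rot": [0, 0, 0]}
    - {"travel": [0, 0, 0.05], "delta_rot": [0, 0, 0]}
    - {"travel": [0, 0, 0.048], "delta_rot": [0, 0, 0]}
    - {"travel": [0, 0, 0], "delta_rot": [0, 0, 0]}

```text
time: 45.67
tcp_pos: [0.5498, 0.3595, 0.3989]
orientation: [-3.139, -0.005, -3.063]
force: [0.1, -0.6, -1.3]
width: 0.0855
finger_force: 0.0
```

apply_moves:
  targets:
    - {"travel": [0, 0, 0], "delta_rot": [0, 0, 0]}
    - {"travel": [0, 0, 0], "delta_rot": [0, 0, 0]}
    - {"travel": [0, 0, 0], "delta_rot": [0, 0, 0]}
    - {"travel": [0, 0, 0], "delta_rot": [0, 0, 0]}
    - {"travel": [0, 0, 0], "delta_rot": [0, 0, 0]}
    - {"travel": [0, 0, 0], "delta_rot": [0, 0, 0]}
    - {"travel": [0, 0, 0], "delta_rot": [0, 0, 0]}
    - {"travel": [0, 0, 0], "delta_rot": [0, 0, 0]}
  grip: 0
  grip_force: 25

```text
time: 46.33
tcp_pos: [0.5518, 0.3594, 0.4033]
orientation: [-3.141, 0.003, -3.065]
force: [2.3, -3.6, 4.0]
width: 0.017
finger_force: 25.8
```

```bash
python3 - <<'E'
from h import *
s=bot.get_state();plan(.55,.36,.398);p=s["tcp_pos"]
H=np.array([.792,.100]);r=np.array(p[:2])-H;a0=np.arctan2(r[1],-r[0]);print(np.hypot(*r),a0)
U=np.array([.5460,-.0505]);d=U-H;a1=np.arctan2(d[1],-d[0]);print("goal",a1,np.hypot(*d),H+.352*np.array([-np.cos(a1),np.sin(a1)]))
R=.352;psi=s["orientation"][2];prev=H+R*np.array([-np.cos(a0),np.sin(a0)])
for a in np.linspace(a0,a1,21)[1:]:
    q=H+R*np.array([-np.cos(a),np.sin(a)]);d=q-prev;prev=q
    print(np.round([(np.cos(psi)*d[0]+np.sin(psi)*d[1])/.4,(np.sin(psi)*d[0]-np.cos(psi)*d[1])/.4],3).tolist())
E
```

```text
t=46.33 p [0.5518 0.3594 0.4033] o [-3.141e+00  3.000e-03 -3.065e+00] turn 0.000 shift [0.0045 0.0019 0.0134] q6 0.50 F [ 2.3 -3.6  4. ] w 0.0170
0.3534931272846846 0.8238803537565775
goal -0.5490425395848777 0.28838559256661905 [ 0.49173535 -0.0836985 ]
[0.046, -0.039]
[0.043, -0.042]
[0.04, -0.045]
[0.037, -0.048]
[0.034, -0.05]
[0.03, -0.052]
[0.027, -0.054]
[0.023, -0.056]
[0.019, -0.057]
[0.015, -0.059]
[0.011, -0.059]
[0.007, -0.06]
[0.003, -0.06]
[-0.002, -0.06]
[-0.006, -0.06]
[-0.01, -0.06]
[-0.014, -0.059]
[-0.018, -0.058]
[-0.022, -0.056]
[-0.026, -0.055]
```

apply_moves:
  targets:
    - {"travel": [0.046, -0.039, 0], "delta_rot": [0, 0, 0]}
    - {"travel": [0.043, -0.042, 0], "delta_rot": [0, 0, 0]}
    - {"travel": [0.04, -0.045, 0], "delta_rot": [0, 0, 0]}
    - {"travel": [0.037, -0.048, 0], "delta_rot": [0, 0, 0]}
    - {"travel": [0.034, -0.05, 0], "delta_rot": [0, 0, 0]}
    - {"travel": [0.03, -0.052, 0], "delta_rot": [0, 0, 0]}
    - {"travel": [0.027, -0.054, 0], "delta_rot": [0, 0, 0]}
    - {"travel": [0.023, -0.056, 0], "delta_rot": [0, 0, 0]}
    - {"travel": [0.019, -0.057, 0], "delta_rot": [0, 0, 0]}
    - {"travel": [0.015, -0.059, 0], "delta_rot": [0, 0, 0]}

```text
time: 47.17
tcp_pos: [0.4388, 0.15, 0.403]
orientation: [3.137, -0.004, -3.061]
force: [-6.9, 2.3, 8.9]
width: 0.0167
finger_force: 26.5
```

apply_moves:
  targets:
    - {"travel": [0.011, -0.059, 0], "delta_rot": [0, 0, 0]}
    - {"travel": [0.007, -0.06, 0], "delta_rot": [0, 0, 0]}
    - {"travel": [0.003, -0.06, 0], "delta_rot": [0, 0, 0]}
    - {"travel": [-0.002, -0.06, 0], "delta_rot": [0, 0, 0]}
    - {"travel": [-0.006, -0.06, 0], "delta_rot": [0, 0, 0]}
    - {"travel": [-0.01, -0.06, 0], "delta_rot": [0, 0, 0]}
    - {"travel": [-0.014, -0.059, 0], "delta_rot": [0, 0, 0]}
    - {"travel": [-0.018, -0.058, 0], "delta_rot": [0, 0, 0]}
    - {"travel": [-0.022, -0.056, 0], "delta_rot": [0, 0, 0]}
    - {"travel": [0, 0, 0], "delta_rot": [0, 0, 0]}

```text
time: 48.0
tcp_pos: [0.4785, -0.0637, 0.4025]
orientation: [-3.139, -0.002, -3.067]
force: [-4.7, -3.8, 6.9]
width: 0.0174
finger_force: 26.7
```

```bash
python3 - <<'E'
from h import *
s=bot.get_state();plan(.4917,-.0837,.4);p=s["tcp_pos"]
H=np.array([.792,.100]);r=np.array(p[:2])-H;print(np.hypot(*r),np.arctan2(r[1],-r[0]))
a=bot.get_image("side");cv2.imwrite("pics/s12.png",cv2.resize(a[120:330,150:430],(800,600),interpolation=cv2.INTER_CUBIC))
E
```

```text
t=48.00 p [ 0.4785 -0.0637  0.4025] o [-3.139e+00 -2.000e-03 -3.067e+00] turn 0.000 shift [-0.0292 -0.0522  0.0063] q6 -0.21 F [-4.7 -3.8  6.9] w 0.0174
0.35366503529605015 -0.481308387107517
```

apply_moves:
  targets:
    - {"travel": [-0.013, -0.026, 0], "delta_rot": [0, 0, 0]}
    - {"travel": [-0.014, -0.026, 0], "delta_rot": [0, 0, 0]}
    - {"travel": [0, 0, 0], "delta_rot": [0, 0, 0]}
    - {"travel": [0, 0, 0], "delta_rot": [0, 0, 0]}

```text
time: 48.38
tcp_pos: [0.4894, -0.0815, 0.4025]
orientation: [-3.14, -0.004, -3.065]
force: [-6.2, -4.0, 6.5]
width: 0.0172
finger_force: 26.7
```

apply_moves:
  targets:
    - {"travel": [0, 0, 0], "delta_rot": [0, 0, 0]}
    - {"travel": [0, 0, 0], "delta_rot": [0, 0, 0]}
    - {"travel": [0, 0, 0], "delta_rot": [0, 0, 0]}
    - {"travel": [0, 0, 0], "delta_rot": [0, 0, 0]}
    - {"travel": [0, 0, 0], "delta_rot": [0, 0, 0]}
    - {"travel": [0, 0, 0], "delta_rot": [0, 0, 0]}
    - {"travel": [0, 0, -0.04], "delta_rot": [0, 0, 0]}
    - {"travel": [0, 0, -0.08], "delta_rot": [0, 0, 0]}
    - {"travel": [0, 0, -0.08], "delta_rot": [0, 0, 0]}
    - {"travel": [0, 0, -0.05], "delta_rot": [0, 0, 0]}
  grip: 1

```text
time: 49.22
tcp_pos: [0.491, -0.0805, 0.5051]
orientation: [-3.141, 0.003, -3.064]
force: [1.0, -0.1, 0.4]
width: 0.0856
finger_force: 0.0
```

apply_moves:
  targets:
    - {"travel": [0.07, 0, -0.05], "delta_rot": [0, 0, 0]}
    - {"travel": [0.07, 0, 0], "delta_rot": [0, 0, 0]}
    - {"travel": [0.07, 0, 0], "delta_rot": [0, 0, 0]}
    - {"travel": [0, 0, 0], "delta_rot": [0, 0, 0]}
    - {"travel": [0, 0, 0], "delta_rot": [0, 0, 0]}

```text
time: 49.63
tcp_pos: [0.406, -0.087, 0.5229]
orientation: [-3.141, 0.001, -3.064]
force: [0.4, -1.1, -0.2]
width: 0.0854
finger_force: 0.0
```

```bash
python3 - <<'E'
from h import *
plan(.4917,-.0837,.4)
a=bot.get_image("side");b=bot.get_image("scene");w=bot.get_image("wrist")
print(bot.get_state()["time"])
o=np.zeros((600,800,3),np.uint8)
o[:300,:400]=cv2.resize(a[120:330,150:430],(400,300),interpolation=cv2.INTER_CUBIC);o[:300,400:]=cv2.resize(b[110:290,180:420],(400,300),interpolation=cv2.INTER_CUBIC)
o[300:,:400]=cv2.resize(w,(400,300),interpolation=cv2.INTER_AREA);cv2.imwrite("pics/f.png",o)
E
```

```text
t=49.63 p [ 0.406  -0.087   0.5229] o [-3.141e+00  1.000e-03 -3.064e+00] turn 0.000 shift [-0.2142 -0.0082  0.3072] q6 -0.29 F [ 0.4 -1.1 -0.2] w 0.0854
49.7833
```

View pics/f.png

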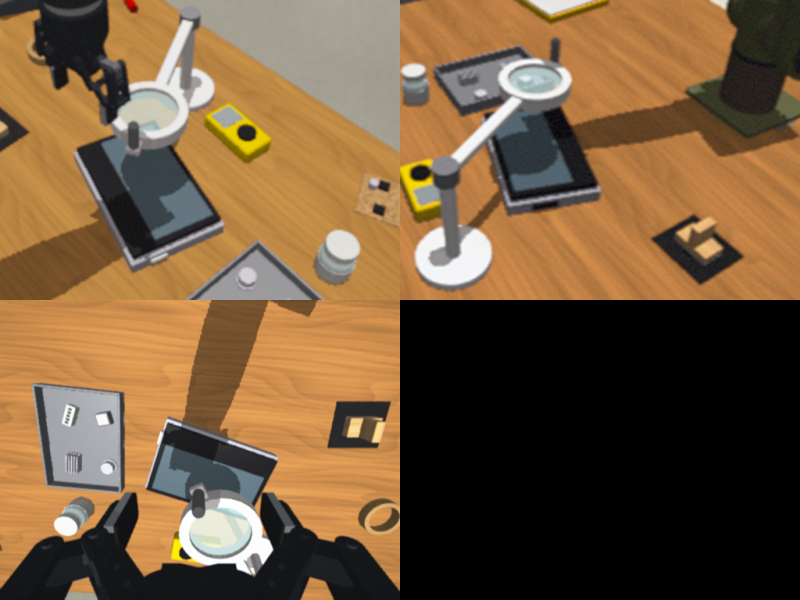

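The composite shows the lamp over the display, the block upright on its mat and four parts in the tray. Meter, tape roll and jar have not moved. I check the lens centre by triangulation, using side (150,112) and scene (535,83) in the composite.

```bash
python3 - <<'E'
from h import *
C={}
for n,(u,v) in {"side":(255,198),"scene":(261,160)}.items():
    a=bot.get_image(n);hsv=cv2.cvtColor(a,cv2.COLOR_BGR2HSV);m=((hsv[...,1]<40)&(hsv[...,2]>95)).astype(np.uint8)*255
    x=m[v-40:v+40,u-50:u+50];k=cv2.findContours(x,cv2.RETR_CCOMP,2);
    for c,h in zip(k[0],k[1][0]):
        if h[3]>=0 and cv2.contourArea(c)>150: e=cv2.fitEllipse(c);C[n]=(e[0][0]+u-50,e[0][1]+v-40);print(n,C[n],e[1])
C.setdefault("side",(255,198.4));C.setdefault("scene",(261,159.8))
p,g=tri("side",C["side"],"scene",C["scene"]);print(p.round(4),g,"hinge dist",np.hypot(*(p[:2]-[.792,.1])),"off",p[:2]-[.546,-.0505])
print(tri("side",(255,198.4),"scene",(261,159.8)))
E
```

```text
[ 0.5589 -0.0409  0.2041] 0.005746066137384464 hinge dist 0.2724187794652262 off [0.01285916 0.00958393]
(array([ 0.55885916, -0.04091607,  0.20413506]), np.float64(0.005746066137384464))
```

```bash
python3 -c "
from rig import bot
print(bot.sign_off())"
```

```text
the job is handed in; nothing more can be done
None
```

I did every step in the order asked and handed the job in at about 50 s; all four loose parts are in the tray, and the lens sits about 16 mm from the display's centre by my camera estimate, which is the closest the swing arm allows.

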